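# Free the jammed queen blanks and send them down the rocker chute

### The arm

A 6-joint arm with a two-finger parallel gripper is mounted at the origin on the work surface. World frame = base frame: x ahead of the robot, y to its left, z up, the work surface at z = 0. Lengths are in mm, angles in rad, forces in N, time in s.
With the tool pointing down it reaches from about 400 to 925 mm from the base axis. Payload 12.5 kg.
Tool frame: the origin (TCP) lies at the very end of the fingers, on their centre line; the grasp point (between the pads) lies 19 mm behind it; z points along the fingers, y is the line along which they close (so a half turn about z gives the same grasp; the last joint's range is limited). The gripper opens to 95 mm and grips with 3 to 60 N. Pads are 20 mm wide; open, the fingers measure 119 mm over their backs; the gripper's body (75 mm by 180 mm) begins 59 mm behind the grasp point.
Start: joints at [-1.301, 0.491, 1.559, -0, 1.092, -0.106], TCP at [229.409, -581.393, 214.661] pointing down, gripper open.
Joint ranges: [-3.1, 3.1], [-0.84, 2.19], [0.05, 2.79], [-1.13, 4.28], [0.06, 2.93], [-2.69, 2.69]. Speed limits (rad/s): [2.22, 2.22, 2.79, 3.14, 3.14, 3.14].

### API

Orientations are given as [roll, pitch, yaw] about the fixed x, y, z axes, in that order (R = Rz(yaw) Ry(pitch) Rx(roll)).
In Python, from cell import env, eyes, ticket gives the robot as it stands (env), with the cameras (eyes) and the job (ticket).
- The arm moves only by the shell command python3 steer.py, which reads ROWS from standard input. ROWS is a JSON object with one list for each field, all of the same length, 1 to 5, a row being the entries at one place: tx, ty, tz (the shift in mm), turn (a turn about the tool's z in rad), jaw (the opening from 0.0 (shut) to 1.0 (fully open)); each row is the pose to reach, as a shift and turn from the pose commanded when the command began, along the tool's axes at that moment; what a row does not reach only later rows make up. A row lasts 1/12 s, in which the tool goes at most 41.7 mm and 0.125 rad, less where a joint would pass 70% of its speed; a pose out of reach is approached as far as the arm can. The fingers move at their own pace and stop on an object; the grip force is fixed at half the most. Time passes only in rows, so rows that do not move let the fingers close. It prints the time, the measured TCP pose, the force, the opening and the grip force at its end. Input that does not fit is refused with a message, and nothing moves.
- env.state(): the state, without advancing time (a new reading comes with each control period).
- eyes.read_camera(name): name is "scene" or "side" or "wrist"; returns (picture, depth): 420x560x3 uint8, red, green, blue; 420x560 float32, mm along the optical axis (not along the pixel's ray), 0 where there is no reading.
- eyes.camera_info(name): a dict with "vertical_fov" (degrees; the focal length in pixels is half the picture's height over the tangent of half this angle, whatever the lens; pixels are square), "cx", "cy" (the principal point, pixels), "origin" and "attitude" of the camera in the world. Camera axes: x right, y down, z forward; pixel columns grow to the right and rows downward; lengths in mm; the calibration is good to about 2 mm. A picture is of the moment at which its call begins: read the wrist's pose just before it. camera_info takes no time and is no camera call; for the wrist camera it gives the pose at the moment of the call.
- ticket.job_done(): hands the job in; it is judged then, once.
The state is a dict: "t": time; "joints": joint angles; "qvel": joint speeds; "tau": joint torques, N m; "eef_pos": TCP position; "tcp_rot": TCP orientation; "ft_force": force on the tool from outside, world axes, zero at the start; "moment": the same for the moment, N m; "opening": opening from 0.0 (shut) to 1.0 (fully open); "grip_force": force on a finger pad.
Only numpy, scipy, OpenCV 4.12 (cv2) and the standard library are available. Lean on these libraries where they do the work, as an engineer would, in place of code of your own. Each camera call takes 0.05 s, during which the arm holds its last target. There are 200 camera calls.

### The job

Switch the lathe motor off first. Then use the knocking block, held in the gripper, to drive every jammed queen blank along its slot out from under the steel lips (leave the fingers off a blank that is still jammed), lift it out, and set it on the rocker tray so that its own weight tips the tray and it slides into the catch tray; do not put blanks into the catch tray by hand or carry them over it. At the end all blanks lie in the catch tray, the rocker has swung back level, the block lies back on its felt pad the way it lay, and nothing else on the bench has been disturbed.

Things in the scene. Friction and masses are not known exactly. Their poses are not given: they have to be found in the camera images.
- rack: fixed aluminium slot rack, 126 (x) by 272 mm (y); origin at the centre of its underside. Four slots, 40 mm wide, floor 8 mm up, run along its x at y = -93, -31, 31 and 93 mm. From x = -57 to -1 mm two steel lips overhang each slot; from -1 to +57 mm (44 mm wide) it is open above and ends at a wall 22 mm high. Nothing stands higher than 28.5 mm but the blanks
- slot0 (a point): point on the floor of slot 0 (rack y = -93 mm) at the middle of the lips (rack x = -29 mm), where a jammed blank sits to within 6 mm. The lips (underside 23.5 mm, top 28.5 mm above the bench, 29 mm gap for the stem) stop the foot from lifting; a brass spring pad in the slot's side pinches it with 8 N, so that sliding it takes 6 to 14 N
- slot1 (a point): the same point of slot 1 (rack y = -31 mm)
- slot2 (a point): the same point of slot 2 (rack y = +31 mm)
- slot3 (a point): the same point of slot 3 (rack y = +93 mm)
- mouth0 (a point): point on the floor of slot 0 at the middle of its open part (rack x = +28 mm). A blank is clear of the lips and lifts straight up once its origin is past rack x = +23 mm (the same in every slot); the end wall stops it at +33 mm
- blank0: turned cherry queen blank on its sawn foot: foot 48 (its x) by 38 (its y) by 14 mm high, round bead 26 mm across from 14 to 30 mm up, plain stem 22 mm across from 33 to 62 mm, crown 25 mm across at the top, 72 mm up; about 60 g, balance point 15 mm up. Origin: centre of the foot's underside; z up the stem, x along its slot. Starts jammed in slot 0; absent in some starts
- blank1: turned cherry queen blank on its sawn foot: foot 48 (its x) by 38 (its y) by 14 mm high, round bead 26 mm across from 14 to 30 mm up, plain stem 22 mm across from 33 to 62 mm, crown 25 mm across at the top, 72 mm up; about 60 g, balance point 15 mm up. Origin: centre of the foot's underside; z up the stem, x along its slot. Starts jammed in slot 1; absent in some starts
- blank2: turned cherry queen blank on its sawn foot: foot 48 (its x) by 38 (its y) by 14 mm high, round bead 26 mm across from 14 to 30 mm up, plain stem 22 mm across from 33 to 62 mm, crown 25 mm across at the top, 72 mm up; about 60 g, balance point 15 mm up. Origin: centre of the foot's underside; z up the stem, x along its slot. Starts jammed in slot 2; absent in some starts
- blank3: turned cherry queen blank on its sawn foot: foot 48 (its x) by 38 (its y) by 14 mm high, round bead 26 mm across from 14 to 30 mm up, plain stem 22 mm across from 33 to 62 mm, crown 25 mm across at the top, 72 mm up; about 60 g, balance point 15 mm up. Origin: centre of the foot's underside; z up the stem, x along its slot. Starts jammed in slot 3; absent in some starts
- block: loose beech knocking block, plain rectangular, 70 (x) by 30 (y) by 40 mm high (z), 90 g. Origin: centre of its underside. Starts on the felt pad, long side roughly along the pad's
- pad: grey felt pad fixed to the bench, 120 (x) by 90 (y) by 3 mm thick, the block's home. Origin: centre of its underside (on the bench)
- stand: fixed stand of the rocker chute with its catch tray. Origin on the bench under the pivot; x points along the flow to the catch tray. Pivot axis along y, 155 mm up, between two posts at y = +-53 mm, 165 mm high. Catch tray: open plywood box, inside from x = 83 to 383 mm, y = -65 to 65 mm, walls 110 mm high (85 mm beside the rocker)
- catch (a point): middle of the catch tray (stand x = 233 mm, y = 0, 40 mm above the bench); its smooth white floor slopes down away from the rocker, from 77 to 8 mm above the bench
- rocker (a joint): tilt of the rocker tray (rad): 0 level, held there by its counterweight when empty; 0.55 with the outlet end (stand +x) fully down. A blank set down past the pivot tips it by its own weight within about a second and slides off the open end into the catch tray; the empty tray swings back
- pan (a point): where to set a blank, foot along the tray: on the polished deck of the rocker tray, 35 mm past the pivot towards the outlet, 161 mm above the bench when level. Deck 78 mm wide between side rails 10 mm high, from 58 mm before the pivot (closed end) to 85 mm past it (open end)
- motor: green motor housing of the bench lathe, fixed, 150 (x) by 140 (y) by 100 mm high, origin at the centre of its underside; the toggle switch stands on its top, 30 mm toward its -x side
- switch (a joint): chrome toggle on the motor housing (rad): 0 = leaning to the housing's -x (towards the robot), motor on; 1.0 = leaning to +x, off; it stays where it is left and takes about 1 N at the tip. Pivot 122 mm above the bench, 60 mm long
- switch_tip (a point): centre of the toggle's ball end (26 mm across)
- queen: bystander: finished cherry queen, 84 mm tall, 38 mm across; origin at its underside
- indicator: bystander: steel dial indicator lying flat, 56 mm across, 22 mm high, with a 50 mm stem; origin at its underside
- oilcup: bystander: bronze oil cup, 58 mm tall, 48 mm across; origin at its underside
- finial: bystander: boxwood finial, 62 mm tall, 34 mm across; origin at its underside

How it is judged (in metres and radians):
On the way, in this order (a step that is already met when the one before it is completed fails the run):
1. the lathe motor is switched off (value of joint switch above 0.8 rad), for 0.2 s.
2. the held block knocks a jammed blank ((contact force between block and blank0 above 1.5 N or contact force between block and blank1 above 1.5 N or contact force between block and blank2 above 1.5 N or contact force between block and blank3 above 1.5 N)).
3. a blank's weight tips the rocker tray (value of joint rocker above 0.35 rad).
At the end, for the whole second after the job is handed in: every blank present lies at rest inside the catch tray, the rocker tray is back within 0.1 rad of level, the switch is off (over 0.8 rad), and the knocking block lies at rest on the felt pad, within 45 mm of the pad's centre, neither upside down nor stood on end (x of blank0 in the frame of catch between -0.155 and 0.155 m and y of blank0 in the frame of catch between -0.066 and 0.066 m and height (world z) of each of blank0, blank1, blank2, blank3 below 0.15 m and linear speed of each of blank0, blank1, blank2, blank3, block below 0.03 m/s and x of blank1 in the frame of catch between -0.155 and 0.155 m and y of blank1 in the frame of catch between -0.066 and 0.066 m and x of blank2 in the frame of catch between -0.155 and 0.155 m and y of blank2 in the frame of catch between -0.066 and 0.066 m and x of blank3 in the frame of catch between -0.155 and 0.155 m and y of blank3 in the frame of catch between -0.066 and 0.066 m and value of joint rocker below 0.1 rad and value of joint switch above 0.8 rad and horizontal distance between block and pad below 0.045 m and height (world z) of block below 0.03 m); the robot touches nothing.
It fails at once if the fingers take or push a queen blank that is still jammed under the lips ((contact force between the fingers and blank0 above 1 N and distance between blank0 and slot0 below 0.025 m) or (contact force between the fingers and blank1 above 1 N and distance between blank1 and slot1 below 0.025 m) or (contact force between the fingers and blank2 above 1 N and distance between blank2 and slot2 below 0.025 m) or (contact force between the fingers and blank3 above 1 N and distance between blank3 and slot3 below 0.025 m)).
It fails at once if a blank is put into the catch tray, or held over it, by hand instead of by way of the rocker ((contact force between the fingers and blank0 above 1 N and x of blank0 in the frame of catch between -0.155 and 0.155 m and y of blank0 in the frame of catch between -0.066 and 0.066 m) or (contact force between the fingers and blank1 above 1 N and x of blank1 in the frame of catch between -0.155 and 0.155 m and y of blank1 in the frame of catch between -0.066 and 0.066 m) or (contact force between the fingers and blank2 above 1 N and x of blank2 in the frame of catch between -0.155 and 0.155 m and y of blank2 in the frame of catch between -0.066 and 0.066 m) or (contact force between the fingers and blank3 above 1 N and x of blank3 in the frame of catch between -0.155 and 0.155 m and y of blank3 in the frame of catch between -0.066 and 0.066 m)).
It fails at once if a bystander is disturbed (moved more than 4 cm) (distance of any of queen, indicator, oilcup, finial from where it was at the start of the episode above 0.04 m).
Of blank0, blank1, blank2, blank3 only 3 to 4 are there at a start; the rules pass over those that are not, and their reading is None.
At some moment in a run one of block may be knocked a few centimetres aside while the robot is not near it.
Once in a run the grip may slacken for a moment while it holds something.
It also fails if it takes over 210 s, if anything falls off the work surface, if the arm or the gripper's body presses on something with over 40 N, if the wrist force passes 120 N, or if a joint passes its speed limit or range.

## Working session

There is one attempt and no reset: what is moved stays moved. The work goes in short steps, Python scripts to look and compute and a shell command to move; the robot and the scene stay as the last step left them, time stands still between calls to the robot, and variables do not carry over. Pictures are saved under pics/ and viewed, at most 14 in all, crops included, and the job is handed in when it is done.

```bash
ls; mkdir -p pics
cat > h.py <<'E'
import numpy as np, cv2
from cell import env, eyes, ticket
from scipy.spatial.transform import Rotation as R
def snap(name,fn=None):
    ci=eyes.camera_info(name); im,d=eyes.read_camera(name)
    if fn: cv2.imwrite('pics/'+fn,im[:,:,::-1]); np.savez('pics/'+fn+'.npz',im=im,d=d,ci=np.array(ci,dtype=object))
    return im,d,ci
def rot(a):
    a=np.array(a,float)
    return a if a.shape==(3,3) else (R.from_euler('xyz',a).as_matrix() if a.size==3 else R.from_quat(a).as_matrix())
def ray(ci,u,v):
    f=210/np.tan(np.radians(ci['vertical_fov'])/2)
    return np.array([(u-ci['cx'])/f,(v-ci['cy'])/f,1.0])
def pt(ci,d,u,v):
    return np.array(ci['origin'])+rot(ci['attitude'])@(ray(ci,u,v)*d)
def onz(ci,u,v,z):
    r=rot(ci['attitude'])@ray(ci,u,v); o=np.array(ci['origin']); return o+r*(z-o[2])/r[2]
def load(fn):
    f=np.load('pics/'+fn+'.npz',allow_pickle=True); return f['im'],f['d'],f['ci'].item()
E
python3 - <<'E'
from h import *
print(env.state())
for n in ['scene','side','wrist']:
    im,d,ci=snap(n,n+'0.png'); print(n,ci,(d>0).mean())
E
```

```text
cell.py
pics
steer.py
{'t': 0.0, 'joints': array([-1.30058928e+00,  4.91501614e-01,  1.55947181e+00,  6.28142619e-06,
        1.09167933e+00, -1.05570237e-01]), 'qvel': array([ 1.89704135e-04,  1.24306257e-03, -1.33514002e-03, -2.47747718e-03,
        5.35347481e-05, -1.77051831e-04]), 'tau': array([-4.65625690e-04, -6.12635493e+01, -2.58184254e+01,  6.92891073e-02,
        4.81503177e-02, -6.86190833e-05]), 'eef_pos': array([ 229.34494347, -581.13074652,  214.09004608]), 'tcp_rot': array([-3.14053904e+00, -1.17247118e-04,  3.75774320e-01]), 'ft_force': array([ 0.06174086, -0.85746191, -0.53853647]), 'moment': array([-1.95100868e-02, -8.53174011e-05, -4.18306280e-03]), 'grip_force': 0.0, 'opening': 1.0023912523123395}
scene {'vertical_fov': 52.531724855391815, 'cx': 274.7634824040775, 'cy': 205.35396037867204, 'origin': array([1104.2169669 , -263.94874732,  935.11966931]), 'attitude': array([-2.48453666e+00, -2.13299396e-03,  1.14813041e+00])} 0.995922619047619
side {'vertical_fov': 57.676202272631826, 'cx': 275.5745305479111, 'cy': 209.3110270175187, 'origin': array([333.31566272, 663.0626759 , 764.80268696]), 'attitude': array([-2.29354646,  0.01301901, -2.82910523])} 0.9959311224489796
wrist {'vertical_fov': 67.60392288037566, 'cx': 279.50208487592806, 'cy': 209.29512587003038, 'origin': array([ 302.55457046, -552.9276456 ,  385.31613894]), 'attitude': array([ 2.86312398e+00,  1.53603143e-03, -1.19496260e+00])} 0.9959481292517007
```

View pics/scene0.png

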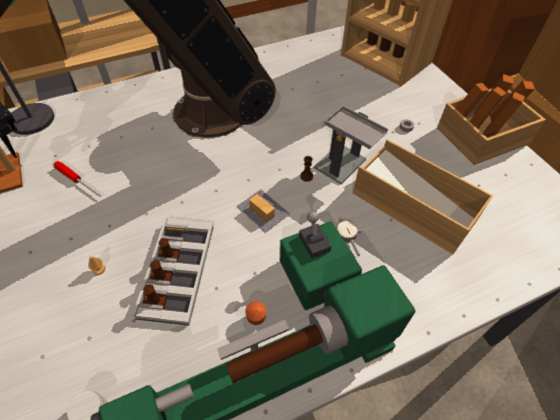

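View pics/side0.png

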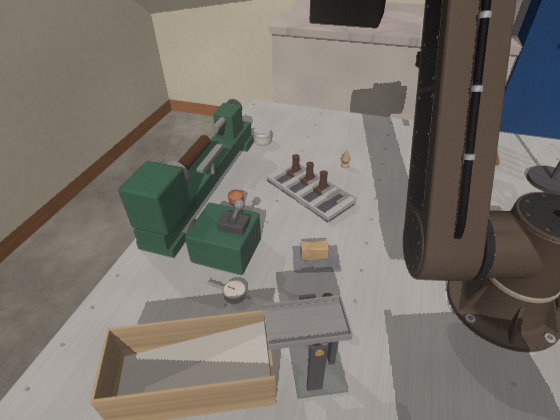

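The scene view shows three blanks in the rack at about (165,250), (158,270) and (153,295), with the slot at (185,232) empty. The block is on its pad at (262,207), the toggle ball at (313,216) and the rocker deck at (355,125). The side view shows the block at (315,250), the toggle at (238,205) and the deck at (305,318). Next I'll build a top-down map from the depth images.

```bash
cat >> h.py <<'E'
def cloud(fn):
    im,d,ci=load(fn); v,u=np.mgrid[0:420,0:560]; f=210/np.tan(np.radians(ci['vertical_fov'])/2)
    r=np.stack([(u-ci['cx'])/f,(v-ci['cy'])/f,np.ones(u.shape)],-1)*d[...,None]
    return (r@rot(ci['attitude']).T+np.array(ci['origin'])), im, d>0
E
python3 - <<'E'
from h import *
# top view: columns = world y from +480 down to -520 (left=+y), rows = x from 900 (top) to 250
W=np.full((600,800),-1e9); C=np.zeros((600,800,3),np.uint8)
for n in ['scene0.png','side0.png']:
    P,im,ok=cloud(n); ok&=(P[...,2]<300)&(P[...,2]>-20)
    p=P[ok];c=im[ok]; k=np.argsort(p[:,2]);p=p[k];c=c[k]
    col=((500-p[:,1])/1.333).astype(int); row=((950-p[:,0])/1.333).astype(int)
    m=(col>=0)&(col<799)&(row>=0)&(row<599)
    for a,b in ((0,0),(0,1),(1,0),(1,1)):
        r_,c_=row[m]+a,col[m]+b; up=p[m][:,2]>W[r_,c_]
        W[r_[up],c_[up]]=p[m][up][:,2]; C[r_[up],c_[up]]=c[m][up]
for i,y in enumerate(range(500,-560,-100)): cv2.putText(C,str(y),(int((500-y)/1.333),10),0,.35,(255,0,0)); cv2.line(C,(int((500-y)/1.333),0),(int((500-y)/1.333),600),(255,0,255),1)
for x in range(200,951,100): cv2.putText(C,str(x),(0,int((950-x)/1.333)),0,.35,(255,0,0)); cv2.line(C,(0,int((950-x)/1.333)),(800,int((950-x)/1.333)),(255,0,255),1)
cv2.imwrite('pics/top.png',C[:,:,::-1])
E
```

```text
(no output)
```

View pics/top.png

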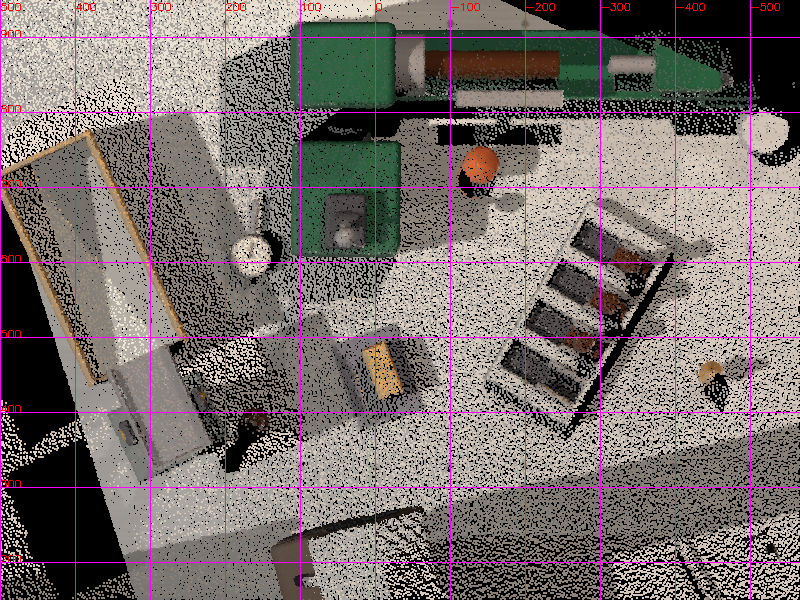

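The top map gives these approximate positions:

| Item | Position |
|---|---|
| Toggle ball | world (637, 40) |
| Block | (455, -10) |
| Rack | yaw about 1.1, slot 3 empty |
| Rocker deck | (400, 290) |

Next I'll fit each one more precisely in each view.

Run:
```python
from h import *
np.set_printoptions(precision=1,suppress=True)
def sel(P,ok,x,y,z):
    p=P[ok]; return p[(p[:,0]>x[0])&(p[:,0]<x[1])&(p[:,1]>y[0])&(p[:,1]<y[1])&(p[:,2]>z[0])&(p[:,2]<z[1])]
def rect(p):
    r=cv2.minAreaRect(p[:,:2].astype(np.float32)); return np.array(r[0]),np.array(r[1]),r[2],np.array([np.median(p[:,2]),len(p)])
for n in ['scene0.png','side0.png']:
    P,im,ok=cloud(n); print(n)
    p=sel(P,ok,(560,720),(-20,100),(150,200)); print('ball',p.mean(0),p.max(0),p.min(0),len(p))
    p=sel(P,ok,(560,800),(-40,120),(90,104)); print('motor',rect(p))
    p=sel(P,ok,(360,700),(-400,-140),(20,34)); print('rack',rect(p))
    p=sel(P,ok,(400,530),(-60,60),(36,60)); print('block',rect(p))
    p=sel(P,ok,(360,560),(-80,80),(-4,5)); 
    p=sel(P,ok,(300,520),(200,380),(156,164)); print('deck',rect(p))
    p=sel(P,ok,(300,520),(200,380),(166,190)); print('rails',rect(p))
    p=sel(P,ok,(430,800),(200,520),(104,115)); print('catch',rect(p))
    p=sel(P,ok,(360,700),(-400,-140),(72,86)); 
    m=np.zeros((400,400),np.uint8); m[(p[:,0]-360).astype(int),(p[:,1]+400).astype(int)]=255
    m=cv2.dilate(m,np.ones((5,5))); k,l,s,c=cv2.connectedComponentsWithStats(m)
    for i in range(1,k):
        q=p[l[(p[:,0]-360).astype(int),(p[:,1]+400).astype(int)]==i]; 
        if len(q)>5: print('crown',q.mean(0),(q.max(0)+q.min(0))/2,q.max(0)-q.min(0),len(q))
```

```text
scene0.png
ball [640.5  36.5 178.4] [650.5  49.1 192.3] [624.9  25.9 150.1] 137
motor (array([686.6,  37.8]), array([140.7, 150.9]), 89.51939392089844, array([  99.1, 2869. ]))
rack (array([ 532.6, -271.1]), array([128. , 274.7]), 59.26040267944336, array([  23.3, 2704. ]))
block (array([456.7, -11.1]), array([72.7, 32. ]), 21.804824829101562, array([ 42.2, 260. ]))
deck (array([407.7, 287. ]), array([144.8, 120.5]), 25.10988426208496, array([ 160.7, 1120. ]))
rails (array([406.9, 285.3]), array([147.5, 112.2]), 24.196243286132812, array([169., 258.]))
catch (array([577.4, 365.9]), array([376.1, 147.1]), 25.412113189697266, array([108.4, 819. ]))
crown [ 495.2 -279.5   78.7] [ 494.6 -279.8   77.3] [25.2 23.9  9.9] 81
crown [ 547.  -313.4   78.7] [ 545.8 -313.9   78. ] [25.4 23.   9.5] 86
crown [ 601.2 -342.1   78.2] [ 600.  -342.5   77.3] [25.  23.2 10.3] 95
side0.png
ball [633.3  45.2 179.3] [647.7  54.3 192. ] [621.9  33.5 150.1] 112
motor (array([684.1,  40.8]), array([141.6, 150.9]), 88.9981918334961, array([  99.1, 1762. ]))
rack (array([ 532.4, -270.8]), array([130.6, 275.5]), 59.405513763427734, array([  23.5, 1320. ]))
block (array([455.8,  -8.3]), array([69.5, 31.6]), 21.136919021606445, array([ 42.6, 266. ]))
deck (array([406.7, 289.6]), array([144.5, 118.5]), 26.304759979248047, array([ 161., 3194.]))
rails (array([405.1, 289.4]), array([145.6, 111.7]), 25.429031372070312, array([170.2, 601. ]))
catch (array([606.4, 382.2]), array([310.3, 142.1]), 25.14344596862793, array([ 108.8, 1688. ]))
crown [ 493.3 -275.2   78.7] [ 493.8 -275.4   77.5] [23.6 23.2  8.7] 40
crown [ 545.4 -309.2   78.3] [ 545.9 -310.8   77.7] [23.3 24.5  9.2] 39
crown [ 599.8 -338.1   78. ] [ 599.9 -341.    77.9] [23.8 24.  10.8] 35
```

```bash
cat > go.py <<'E'
# usage: go.py x y z yaw -> shift in tool axes from measured pose
import sys; from h import *
s=env.state(); x,y,z,w=map(float,sys.argv[1:5]); T=rot(s['tcp_rot']); d=T.T@(np.array([x,y,z])-s['eef_pos']); yaw=s['tcp_rot'][2]
t=-((w-yaw+np.pi)%(2*np.pi)-np.pi); print('at',s['eef_pos'].round(1),'yaw',round(yaw,3),'d',d.round(1),'turn',round(t,3),'F',s['ft_force'].round(1),'op',round(s['opening'],3),'gf',round(s['grip_force'],1),'t',round(s['t'],1),'q6',round(s['joints'][5],2))
E
echo '{"tx":[31,62,93,124,155],"ty":[-25,-50,-75,-100,-125],"tz":[-7,-14,-21,-28,-36],"turn":[0,0,0,0,0],"jaw":[0,0,0,0,0]}' | python3 steer.py
echo '{"tx":[31,62,93,124,155],"ty":[-25,-50,-75,-100,-125],"tz":[0,0,0,0,0],"turn":[0,0,0,0,0],"jaw":[0,0,0,0,0]}' | python3 steer.py
echo '{"tx":[31,62,93,124,155],"ty":[-25,-50,-75,-100,-125],"tz":[0,0,0,0,0],"turn":[0,0,0,0,0],"jaw":[0,0,0,0,0]}' | python3 steer.py
python3 go.py 585 40 165 0
```

```text
t: 0.57
eef_pos: [328.1, -406.4, 250.6]
tcp_rot: [-3.141, 0.0, 0.375]
ft_force: [0.8, 0.2, -0.2]
opening: 0.704
grip_force: 0.0
t: 0.98
eef_pos: [426.5, -233.2, 250.7]
tcp_rot: [3.142, -0.0, 0.376]
ft_force: [0.5, -0.6, -1.1]
opening: 0.358
grip_force: 0.0
t: 1.4
eef_pos: [524.9, -59.9, 250.6]
tcp_rot: [3.141, 0.0, 0.376]
ft_force: [0.6, -2.0, -0.3]
opening: 0.024
grip_force: 0.0
at [524.9 -59.9 250.6] yaw 0.376 d [ 92.6 -70.8  85.6] turn 0.376 F [ 0.6 -2.  -0.3] op 0.024 gf 0.0 t 1.4 q6 0.96
```

```bash
echo '{"tx":[30,62,93,93,93],"ty":[-23,-47,-71,-71,-71],"tz":[0,0,0,0,0],"turn":[0.12,0.24,0.376,0.376,0.376],"jaw":[0,0,0,0,0]}' | python3 steer.py
echo '{"tx":[0,0,0,0,0],"ty":[0,0,0,0,0],"tz":[40,80,85,85,85],"turn":[0,0,0,0,0],"jaw":[0,0,0,0,0]}' | python3 steer.py
python3 - <<'E'
from h import *
snap('wrist','w1.png'); P,im,ok=cloud('w1.png'); m=ok&(P[...,2]>140)&(P[...,2]<200)&(P[...,0]>610)&(P[...,0]<720)&(P[...,1]>-20)&(P[...,1]<100); p=P[m]
if len(p): print(p.mean(0),p.min(0),p.max(0),len(p))
E
python3 go.py 650 40 165 0
```

```text
t: 1.82
eef_pos: [585.1, 40.0, 249.9]
tcp_rot: [3.142, 0.001, 0.002]
ft_force: [0.2, 0.4, -0.2]
opening: 0.007
grip_force: 0.0
t: 2.23
eef_pos: [585.3, 37.5, 167.1]
tcp_rot: [3.141, -0.001, -0.0]
ft_force: [0.2, 0.0, 1.0]
opening: 0.004
grip_force: 0.0
[639.37337088  38.5340241  183.98335588] [624.33045268  25.99849718 140.04228865] [655.94257632  51.55734519 193.19078783] 2279
at [585.6  37.6 167.7] yaw -0.0 d [64.4 -2.4  2.9] turn -0.0 F [-0.6  0.5  0.7] op 0.002 gf 0.0 t 2.3 q6 1.52
```

View pics/w1.png

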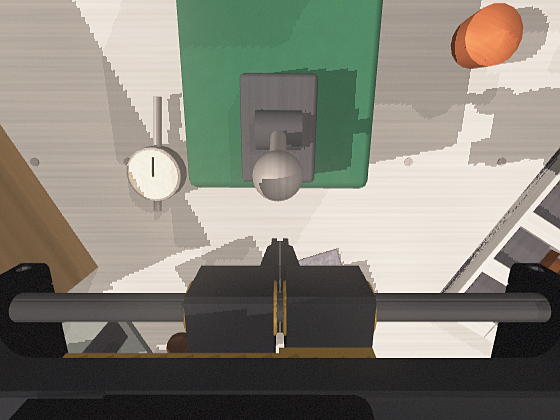

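The wrist view shows the ball at (277,175) with the shut fingertips at (280,240), in line with it. I'll push along +x.

```bash
echo '{"tx":[20,32,45,58,68],"ty":[-1,-1,-1,-1,-1],"tz":[1,1,1,1,1],"turn":[0,0,0,0,0],"jaw":[0,0,0,0,0]}' | python3 steer.py
echo '{"tx":[8,12,12],"ty":[0,0,0],"tz":[0,0,0],"turn":[0,0,0],"jaw":[0,0,0]}' | python3 steer.py
python3 - <<'E'
from h import *
snap('scene','s1.png'); P,im,ok=cloud('s1.png'); m=ok&(P[...,2]>155)&(P[...,2]<195)&(P[...,0]>675)&(P[...,0]<740)&(P[...,1]>-20)&(P[...,1]<100); p=P[m]
if len(p): print(p.mean(0),p.min(0),p.max(0),len(p))
cv2.imwrite('pics/s1c.png',cv2.resize(im[120:290,240:440,::-1],None,fx=3,fy=3))
E
```

```text
t: 2.7
eef_pos: [654.1, 38.9, 167.2]
tcp_rot: [3.141, -0.003, 0.0]
ft_force: [-1.9, 0.2, -1.1]
opening: 0.004
grip_force: 0.8
t: 2.95
eef_pos: [661.7, 38.9, 166.3]
tcp_rot: [3.141, 0.008, 0.0]
ft_force: [-21.4, -1.9, 10.1]
opening: 0.006
grip_force: 10.9
[688.80199289  35.84977154 180.76183874] [675.59383421  25.44712002 167.38869308] [697.47883675  51.1031445  188.1891873 ] 114
```

View pics/s1c.png

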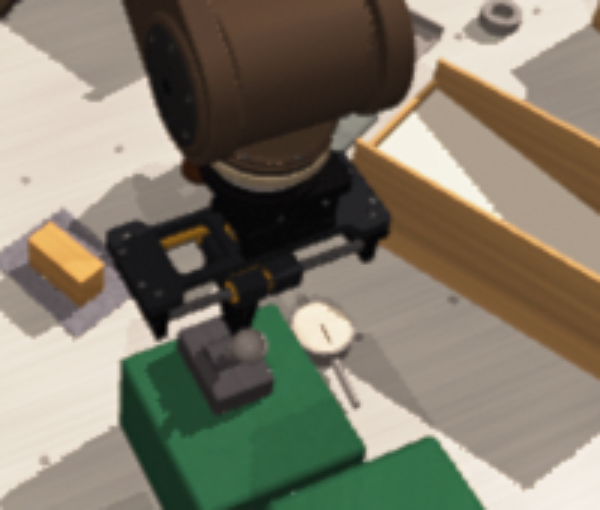

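The crop shows the lever at its +x stop with the ball at about (688, 38), and the block still lying on the pad. I'll back off and measure the block and pad.

```bash
echo '{"tx":[-30,-60,-60,-60,-60],"ty":[0,0,0,0,0],"tz":[0,0,-40,-80,-80],"turn":[0,0,0,0,0],"jaw":[0,0,0.7,0.7,0.7]}' | python3 steer.py
python3 - <<'E'
from h import *
np.set_printoptions(precision=1,suppress=True)
for n,c in [('side0.png',0),('scene0.png',0),('s1.png',0)]:
    P,im,ok=cloud(n); hsv=cv2.cvtColor(im,cv2.COLOR_RGB2HSV).astype(int)
    reg=ok&(P[...,0]>380)&(P[...,0]<540)&(P[...,1]>-90)&(P[...,1]<70)
    b=P[reg&(P[...,2]>38)&(P[...,2]<50)]
    print(n,'block',cv2.minAreaRect(b[:,:2].astype(np.float32)) if len(b)>20 else None)
    q=P[reg&(P[...,2]>1.)&(P[...,2]<5)]; 
    for dark in (90,110,130):
        m=reg&(P[...,2]<8)&(hsv[...,2]<dark)&(hsv[...,1]<70)
        mm=cv2.morphologyEx(m.astype(np.uint8),cv2.MORPH_OPEN,np.ones((3,3))); q=P[mm>0]
        if len(q)>20: print(dark,len(q),cv2.minAreaRect(q[:,:2].astype(np.float32)),np.median(q[:,2]))
E
python3 go.py 456 -10 120 0.375
```

```text
t: 3.42
eef_pos: [607.1, 39.1, 253.8]
tcp_rot: [3.141, -0.013, 0.0]
ft_force: [0.3, 0.4, -0.1]
opening: 0.161
grip_force: 0.0
side0.png block ((455.74041748046875, -8.351264953613281), (69.44309997558594, 31.60805892944336), 21.136919021606445)
90 51 ((423.5320739746094, 30.01837730407715), (38.52300262451172, 12.605826377868652), 25.19430160522461) 3.1941058465628203
110 184 ((444.384765625, 34.94256591796875), (95.1447525024414, 19.278648376464844), 16.71767234802246) 2.6788086614286613
130 1224 ((448.48150634765625, -2.8689956665039062), (132.4593505859375, 148.49366760253906), 1.5326954126358032) 2.2108854125879702
scene0.png block ((456.7161865234375, -11.128734588623047), (72.66899871826172, 31.996789932250977), 21.804824829101562)
90 194 ((448.83111572265625, -2.7367591857910156), (72.65036010742188, 90.28533935546875), 21.5284481048584) 2.6513525657620107
110 284 ((448.0285949707031, -2.4468650817871094), (76.7802963256836, 93.82412719726562), 20.537975311279297) 2.6513525657620107
130 393 ((444.65826416015625, -2.4827346801757812), (105.82730865478516, 96.29621887207031), 16.992414474487305) 2.434748331517426
s1.png block ((456.71966552734375, -10.46945571899414), (70.69413757324219, 31.29630470275879), 20.118215560913086)
110 216 ((448.6291809082031, -3.5114669799804688), (74.07188415527344, 92.08940124511719), 23.290897369384766) 2.251618344985218
130 237 ((448.1507873535156, -2.4147567749023438), (75.4142074584961, 94.75948333740234), 22.296722412109375) 2.2431853035398035
at [607.1  39.1 253.8] yaw 0.0 d [-152.8   49.   131.9] turn -0.375 F [ 0.3  0.4 -0.1] op 0.161 gf 0.0 t 3.4 q6 1.53
```

```bash
echo '{"tx":[-38,-76,-114,-152,-152],"ty":[12,24,36,48,48],"tz":[0,0,0,20,50],"turn":[-0.12,-0.24,-0.375,-0.375,-0.375],"jaw":[0.7,0.7,0.7,0.7,0.7]}' | python3 steer.py
echo '{"tx":[0,0,0],"ty":[0,0,0],"tz":[40,60,60],"turn":[0,0,0],"jaw":[0.7,0.7,0.7]}' | python3 steer.py
python3 - <<'E'
from h import *
im,d,ci=snap('wrist','w2.png')
E
python3 go.py 456 -10 9 0.37
```

```text
t: 3.83
eef_pos: [449.8, -9.7, 198.0]
tcp_rot: [3.138, -0.006, 0.376]
ft_force: [1.9, -0.6, -0.8]
opening: 0.512
grip_force: 0.0
t: 4.08
eef_pos: [451.9, -8.9, 132.8]
tcp_rot: [-3.14, 0.003, 0.375]
ft_force: [0.3, 1.0, -0.5]
opening: 0.68
grip_force: 0.0
at [452.8  -8.9 134.6] yaw 0.375 d [  2.7   2.3 125.6] turn 0.005 F [ 0.2 -0.1  0.6] op 0.694 gf 0.0 t 4.1 q6 1.03
```

View pics/w2.png

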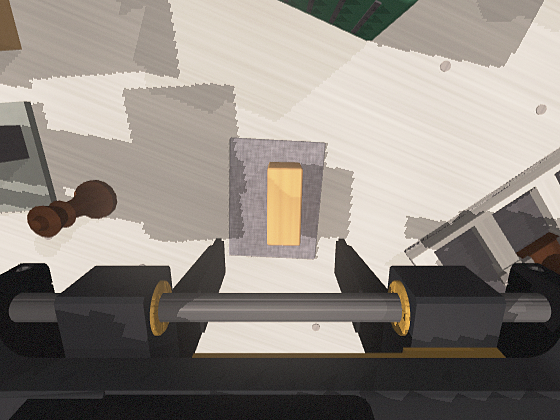

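The wrist view shows the pad with corners (231,138), (327,143), (318,258) and (229,255). The block top has corners (269,163), (301,165), (299,245) and (267,244), and the fingers straddle it.

Run:
```python
from h import *
im,d,ci=load('w2.png')
c=np.array([onz(ci,u,v,3)[:2] for u,v in [(231,138),(327,143),(318,258),(229,255)]]);print(c.round(1),c.mean(0).round(1))
c=np.array([onz(ci,u,v,43)[:2] for u,v in [(269,167),(301,168),(299,245),(267,244)]]);print(c.round(1),c.mean(0).round(1), pt(ci,d[205,284],284,205), cv2.minAreaRect(c.astype(np.float32)))
P,_,ok=cloud('w2.png');b=P[ok&(P[...,2]>39)&(P[...,2]<46)&(abs(P[...,0]-456)<60)&(abs(P[...,1]+10)<32)];print(cv2.minAreaRect(b[:,:2].astype(np.float32)))
```

```text
[[492.5  55.9]
 [521.2 -29.7]
 [409.9 -68.6]
 [379.   19. ]] [450.7  -5.8]
[[486.2  13.9]
 [495.2 -11.2]
 [430.7 -36.1]
 [421.1  -9.1]] [458.3 -10.6] [460.47492855  -9.77763004  43.86130546] ((458.4316711425781, -11.009632110595703), (69.0670394897461, 28.640729904174805), 19.58204460144043)
((458.05133056640625, -10.851005554199219), (70.05069732666016, 29.712709426879883), 20.791337966918945)
```

```bash
echo '{"tx":[3.5,3.5,3.5,3.5,3.5],"ty":[3,3,3,3,3],"tz":[40,80,115,125,125],"turn":[0.01,0.01,0.01,0.01,0.01],"jaw":[0.7,0.7,0.7,0.7,0.7]}' | python3 steer.py
echo '{"tx":[0,0,0,0,0],"ty":[0,0,0,0,0],"tz":[0,0,0,0,0],"turn":[0,0,0,0,0],"jaw":[0.1,0.1,0.1,0.1,0.1]}' | python3 steer.py
echo '{"tx":[0,0,0,0,0],"ty":[0,0,0,0,0],"tz":[0,0,0,0,0],"turn":[0,0,0,0,0],"jaw":[0.1,0.1,0.1,0.1,0.1]}' | python3 steer.py
python3 go.py 457 -10 9 0.37
```

```text
t: 4.55
eef_pos: [457.8, -10.3, 9.0]
tcp_rot: [-3.141, 0.001, 0.365]
ft_force: [-0.5, -0.8, 0.2]
opening: 0.697
grip_force: 0.0
t: 4.97
eef_pos: [457.7, -10.3, 10.6]
tcp_rot: [3.141, -0.002, 0.365]
ft_force: [0.4, -0.4, -0.1]
opening: 0.41
grip_force: 0.0
t: 5.38
eef_pos: [457.4, -10.3, 10.1]
tcp_rot: [3.141, -0.001, 0.365]
ft_force: [-0.6, -0.6, 8.4]
opening: 0.314
grip_force: 30.0
at [457.4 -10.3  10.1] yaw 0.365 d [-0.3 -0.4  1.1] turn -0.005 F [-0.6 -0.6  8.4] op 0.314 gf 30.0 t 5.4 q6 1.04
```

```bash
echo '{"tx":[0,0,0,0],"ty":[0,0,0,0],"tz":[-30,-70,-110,-110],"turn":[0,0,0,0],"jaw":[0.1,0.1,0.1,0.1]}' | python3 steer.py
echo '{"tx":[-14,-28,-42,-56,-70],"ty":[36,72,108,144,180],"tz":[0,0,0,0,0],"turn":[-0.11,-0.22,-0.33,-0.44,-0.55],"jaw":[0.1,0.1,0.1,0.1,0.1]}' | python3 steer.py
python3 go.py 457 -337 120 1.035
```

```text
t: 5.72
eef_pos: [459.3, -10.5, 125.4]
tcp_rot: [3.137, -0.007, 0.365]
ft_force: [1.0, -0.0, -0.8]
opening: 0.313
grip_force: 30.0
t: 6.13
eef_pos: [455.6, -199.1, 119.5]
tcp_rot: [-3.141, 0.0, 0.912]
ft_force: [0.7, 0.2, -1.1]
opening: 0.316
grip_force: 30.0
at [ 455.6 -199.1  119.5] yaw 0.912 d [-108.2   85.5   -0.6] turn -0.123 F [ 0.7  0.2 -1.1] op 0.316 gf 30.0 t 6.1 q6 0.11
```

Now I'll check the held block and refine the blanks and rack from this camera position.

```bash
echo '{"tx":[-36,-72,-108,-108],"ty":[28,56,85,85],"tz":[0,0,0,0],"turn":[-0.12,-0.123,-0.123,-0.123],"jaw":[0.1,0.1,0.1,0.1]}' | python3 steer.py
python3 - <<'E'
from h import *
np.set_printoptions(precision=1,suppress=True)
im,d,ci=snap('wrist','w3.png');P,_,ok=cloud('w3.png')
c=np.array([532.5,-271]); a=1.035; ex=np.array([np.cos(a),np.sin(a)]);ey=np.array([-ex[1],ex[0]])
Q=np.stack([(P[...,:2]-c)@ex,(P[...,:2]-c)@ey,P[...,2]],-1)
for k,y in enumerate((-93,-31,31)):
    q=Q[ok&(abs(Q[...,1]-y)<22)&(abs(Q[...,0]+27)<25)&(Q[...,2]>72)&(Q[...,2]<84)]
    if len(q)>10: print(k,(q.max(0)+q.min(0))/2,q.max(0)-q.min(0),len(q))
m=ok&(Q[...,2]>18)&(Q[...,2]<33)&(abs(Q[...,0])<85)&(abs(Q[...,1])<150); print(cv2.minAreaRect(P[m][:,:2].astype(np.float32)))
s=env.state(); print((s['eef_pos'][:2]-c)@ex,(s['eef_pos'][:2]-c)@ey)
E
python3 go.py 457 -337 39 1.035
```

```text
t: 6.47
eef_pos: [456.1, -339.9, 119.3]
tcp_rot: [3.14, 0.001, 1.027]
ft_force: [0.1, 0.6, -0.8]
opening: 0.315
grip_force: 30.0
0 [-26.  -96.4  77.7] [24.  25.4 11.3] 1251
1 [-29.4 -35.   77.6] [24.3 24.5 11.1] 1146
2 [-26.9  27.   80.5] [24.1 24.3  6.6] 1137
((534.7614135742188, -271.68316650390625), (126.79560089111328, 273.23150634765625), 59.265682220458984)
-98.21763326893587 30.45714998575869
at [ 456.2 -339.9  119.1] yaw 1.026 d [ 3.  -0.9 80.1] turn -0.009 F [-1.1 -1.4 -1.2] op 0.312 gf 30.0 t 6.5 q6 -0.21
```

View pics/w3.png

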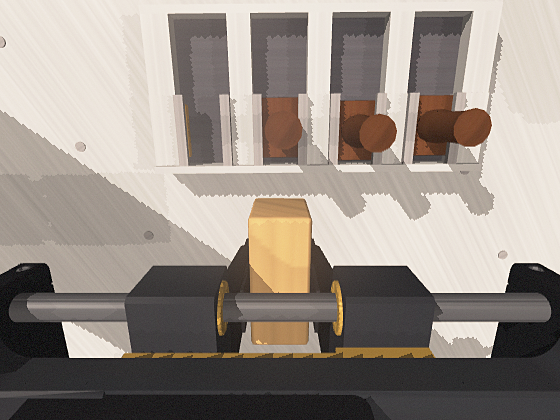

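The wrist view shows the block held squarely, with its front end at (280,205). Blanks 2, 1 and 0 sit at (283,130), (375,130) and (470,125), and slot 3 is empty. Next I'll lower behind slot 2 and push.

```bash
echo '{"tx":[0,0,0,0,0],"ty":[2,2,2,2,2],"tz":[30,60,80,80,80],"turn":[-0.009,-0.009,-0.009,-0.009,-0.009],"jaw":[0.1,0.1,0.1,0.1,0.1]}' | python3 steer.py
echo '{"tx":[10,20,26,32,38],"ty":[0,0,0,0,0],"tz":[0,0,0,0,0],"turn":[0,0,0,0,0],"jaw":[0.1,0.1,0.1,0.1,0.1]}' | python3 steer.py
echo '{"tx":[8,16,24,32,40],"ty":[0,0,0,0,0],"tz":[0,0,0,0,0],"turn":[0,0,0,0,0],"jaw":[0.1,0.1,0.1,0.1,0.1]}' | python3 steer.py
echo '{"tx":[0],"ty":[0],"tz":[0],"turn":[0],"jaw":[0.1]}' | python3 steer.py
python3 - <<'E'
from h import *
c=np.array([532.5,-271]); a=1.035; ex=np.array([np.cos(a),np.sin(a)]);ey=np.array([-ex[1],ex[0]])
s=env.state(); print((s['eef_pos'][:2]-c)@ex,(s['eef_pos'][:2]-c)@ey,s['eef_pos'],s['ft_force'])
im,d,ci=snap('wrist','w4.png');P,_,ok=cloud('w4.png')
Q=np.stack([(P[...,:2]-c)@ex,(P[...,:2]-c)@ey,P[...,2]],-1)
q=Q[ok&(abs(Q[...,1]-29)<22)&(abs(Q[...,0])<60)&(Q[...,2]>74)&(Q[...,2]<84)]
print((q.max(0)+q.min(0))/2,q.max(0)-q.min(0),len(q))
E
```

```text
t: 6.93
eef_pos: [457.9, -335.1, 39.1]
tcp_rot: [-3.139, -0.001, 1.039]
ft_force: [0.6, -0.4, -0.5]
opening: 0.314
grip_force: 30.0
t: 7.35
eef_pos: [478.3, -303.4, 41.3]
tcp_rot: [3.139, 0.002, 1.04]
ft_force: [-5.3, -7.5, 3.4]
opening: 0.317
grip_force: 30.0
t: 7.77
eef_pos: [498.6, -267.8, 40.7]
tcp_rot: [3.14, 0.0, 1.039]
ft_force: [-1.0, -1.4, 1.9]
opening: 0.314
grip_force: 30.0
t: 7.85
eef_pos: [498.8, -267.8, 40.7]
tcp_rot: [3.14, 0.001, 1.04]
ft_force: [-0.5, -1.8, -0.3]
opening: 0.316
grip_force: 3.0
-14.412628493156397 30.578912581943314 [ 498.84832357 -267.78154883   40.69042823] [-0.51399227 -1.84451327 -0.34935756]
[-1.41317539 28.99856872 78.93417008] [94.67774882 43.81271516  9.85777471] 8253
```

View pics/w4.png

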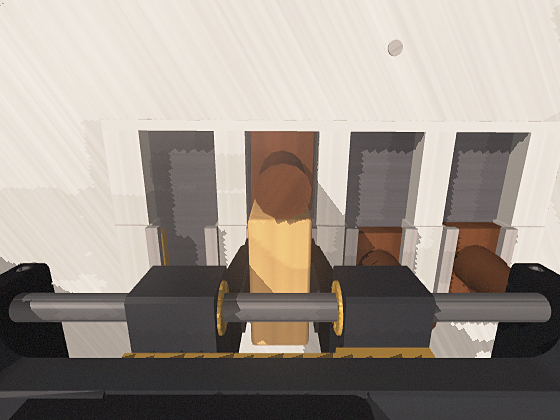

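The view shows blank 2 at the end wall (crown at (283,190)), clear of the lips. The grip has just slackened to 3 N, so I'll hold still until it returns.

```bash
echo '{"tx":[0,0,0],"ty":[0,0,0],"tz":[0,0,0],"turn":[0,0,0],"jaw":[0.1,0.1,0.1]}' | python3 steer.py
echo '{"tx":[0,0,0,0,0],"ty":[0,0,0,0,0],"tz":[0,0,0,0,0],"turn":[0,0,0,0,0],"jaw":[0.1,0.1,0.1,0.1,0.1]}' | python3 steer.py
python3 - <<'E'
from h import *
for n in('w3.png','w4.png'):
    P,im,ok=cloud(n)
    hsv=cv2.cvtColor(im,cv2.COLOR_RGB2HSV);m=ok&(hsv[...,0]>10)&(hsv[...,0]<25)&(hsv[...,1]>90)&(hsv[...,2]>140);m[:200]=0;m[345:]=0;m[:,:240]=0;m[:,320:]=0
    print(n,np.percentile(P[m][:,2],[5,50,95]),m.sum())
snap('wrist','w5.png');P,im,ok=cloud('w5.png')
hsv=cv2.cvtColor(im,cv2.COLOR_RGB2HSV);m=ok&(hsv[...,0]>10)&(hsv[...,0]<25)&(hsv[...,1]>90)&(hsv[...,2]>140);m[:200]=0;m[345:]=0;m[:,:240]=0;m[:,320:]=0
print(np.percentile(P[m][:,2],[5,50,95]),env.state()['eef_pos'])
E
```

```text
t: 8.15
eef_pos: [497.8, -268.5, 39.7]
tcp_rot: [-3.141, -0.0, 1.038]
ft_force: [-0.9, -0.6, -0.4]
opening: 0.313
grip_force: 30.0
t: 8.57
eef_pos: [497.7, -268.9, 39.6]
tcp_rot: [-3.142, 0.0, 1.038]
ft_force: [0.1, -0.1, -0.7]
opening: 0.316
grip_force: 30.0
w3.png [133.0978987  153.03686684 154.04994557] 6854
w4.png [73.5247013  75.05099298 76.22461339] 5992
[72.25607439 73.95123551 75.1416857 ] [ 497.72751103 -268.83177976   39.61401165]
```

The grip is back and the block hasn't slipped, with its top 34 mm above the TCP both before and after. On to slot 1.

```bash
echo '{"tx":[-15,-20,-20,-40,-60],"ty":[0,0,0,20,40],"tz":[0,-30,-60,-62,-62],"turn":[0,0,0,0,0],"jaw":[0.1,0.1,0.1,0.1,0.1]}' | python3 steer.py
echo '{"tx":[-20,-20,-20,-20,-20],"ty":[24,24,24,24,24],"tz":[0,30,60,63,63],"turn":[0,0,0,0,0],"jaw":[0.1,0.1,0.1,0.1,0.1]}' | python3 steer.py
python3 - <<'E'
from h import *
c=np.array([532.5,-271]); a=1.035; ex=np.array([np.cos(a),np.sin(a)]);ey=np.array([-ex[1],ex[0]])
s=env.state(); print((s['eef_pos'][:2]-c)@ex,(s['eef_pos'][:2]-c)@ey,s['eef_pos'],s['ft_force'],s['tcp_rot'],s['grip_force'])
E
```

```text
t: 9.03
eef_pos: [502.6, -341.3, 104.1]
tcp_rot: [3.138, 0.001, 1.04]
ft_force: [0.6, -0.3, -1.1]
opening: 0.316
grip_force: 30.0
t: 9.45
eef_pos: [511.6, -369.7, 37.4]
tcp_rot: [-3.138, -0.001, 1.038]
ft_force: [0.6, -0.1, -0.1]
opening: 0.315
grip_force: 30.0
-95.52703596861927 -32.409069742862265 [ 511.59830995 -369.68577281   37.43254446] [ 0.58168636 -0.07051311 -0.0873579 ] [-3.13830243e+00 -6.23214656e-04  1.03818129e+00] 29.998751878738403
```

```bash
echo '{"tx":[10,18,25,32,39],"ty":[1,1,1,1,1],"tz":[-1,-1,-1,-1,-1],"turn":[0,0,0,0,0],"jaw":[0.1,0.1,0.1,0.1,0.1]}' | python3 steer.py
echo '{"tx":[8,16,24,31,38],"ty":[0,0,0,0,0],"tz":[0,0,0,0,0],"turn":[0,0,0,0,0],"jaw":[0.1,0.1,0.1,0.1,0.1]}' | python3 steer.py
echo '{"tx":[0,0],"ty":[0,0],"tz":[0,0],"turn":[0,0],"jaw":[0.1,0.1]}' | python3 steer.py
python3 - <<'E'
from h import *
c=np.array([532.5,-271]); a=1.035; ex=np.array([np.cos(a),np.sin(a)]);ey=np.array([-ex[1],ex[0]])
s=env.state(); print((s['eef_pos'][:2]-c)@ex,(s['eef_pos'][:2]-c)@ey,s['eef_pos'],s['ft_force'],s['tcp_rot'],s['grip_force'])
E
```

```text
t: 9.87
eef_pos: [534.0, -337.5, 41.9]
tcp_rot: [3.138, 0.002, 1.04]
ft_force: [-5.3, -7.1, 3.2]
opening: 0.316
grip_force: 30.0
t: 10.28
eef_pos: [553.2, -303.5, 41.1]
tcp_rot: [3.14, 0.0, 1.039]
ft_force: [-0.2, 0.3, -1.6]
opening: 0.313
grip_force: 30.0
t: 10.45
eef_pos: [552.7, -303.6, 40.1]
tcp_rot: [3.141, -0.0, 1.04]
ft_force: [-0.1, 0.1, -1.4]
opening: 0.317
grip_force: 30.0
-17.7004713903738 -34.03451346183767 [ 552.72844728 -303.59547077   40.13870174] [-0.06013498  0.09785481 -1.36850921] [ 3.14106329e+00 -3.57773691e-05  1.03956853e+00] 29.99881088733673
```

```bash
echo '{"tx":[-15,-20,-20,-40,-60],"ty":[0,0,0,20,40],"tz":[0,-30,-60,-62,-62],"turn":[0,0,0,0,0],"jaw":[0.1,0.1,0.1,0.1,0.1]}' | python3 steer.py
echo '{"tx":[-18,-18,-18,-18,-18],"ty":[21,21,21,21,21],"tz":[0,30,60,62,62],"turn":[0,0,0,0,0],"jaw":[0.1,0.1,0.1,0.1,0.1]}' | python3 steer.py
echo '{"tx":[10,18,25,32,39],"ty":[0,0,0,0,0],"tz":[0,0,0,0,0],"turn":[0,0,0,0,0],"jaw":[0.1,0.1,0.1,0.1,0.1]}' | python3 steer.py
echo '{"tx":[8,16,24,31,38],"ty":[0,0,0,0,0],"tz":[0,0,0,0,0],"turn":[0,0,0,0,0],"jaw":[0.1,0.1,0.1,0.1,0.1]}' | python3 steer.py
echo '{"tx":[0,0],"ty":[0,0],"tz":[0,0],"turn":[0,0],"jaw":[0.1,0.1]}' | python3 steer.py
python3 - <<'E'
from h import *
c=np.array([532.5,-271]); a=1.035; ex=np.array([np.cos(a),np.sin(a)]);ey=np.array([-ex[1],ex[0]])
s=env.state(); print((s['eef_pos'][:2]-c)@ex,(s['eef_pos'][:2]-c)@ey,s['eef_pos'],s['ft_force'],s['tcp_rot'],s['grip_force'])
E
```

```text
t: 10.87
eef_pos: [556.5, -377.8, 104.4]
tcp_rot: [3.138, 0.001, 1.039]
ft_force: [0.0, -0.4, -1.6]
opening: 0.314
grip_force: 30.0
t: 11.28
eef_pos: [563.9, -402.7, 38.2]
tcp_rot: [-3.138, -0.001, 1.038]
ft_force: [-0.3, 0.3, -1.0]
opening: 0.318
grip_force: 30.0
t: 11.7
eef_pos: [585.7, -369.5, 41.9]
tcp_rot: [3.138, 0.002, 1.04]
ft_force: [-5.3, -8.0, 3.4]
opening: 0.319
grip_force: 30.0
t: 12.12
eef_pos: [605.2, -335.5, 41.2]
tcp_rot: [3.139, 0.0, 1.039]
ft_force: [-0.1, 0.2, -1.0]
opening: 0.314
grip_force: 30.0
t: 12.28
eef_pos: [604.8, -335.4, 40.2]
tcp_rot: [3.141, -0.0, 1.04]
ft_force: [-0.8, -0.1, -1.6]
opening: 0.312
grip_force: 30.0
-18.454485391788232 -95.09065706517694 [ 604.8433831  -335.41456368   40.16127626] [-0.819566   -0.07960126 -1.62856383] [ 3.14094228e+00 -3.86756867e-05  1.03955361e+00] 29.99876081943512
```

```bash
echo '{"tx":[-15,-20,-20,-20,-20],"ty":[0,0,0,0,0],"tz":[0,-30,-60,-80,-80],"turn":[0,0,0,0,0],"jaw":[0.1,0.1,0.1,0.1,0.1]}' | python3 steer.py
python3 go.py 453 -7 120 0.365
```

```text
t: 12.7
eef_pos: [595.0, -355.6, 124.4]
tcp_rot: [3.135, 0.001, 1.038]
ft_force: [1.4, -0.6, -0.9]
opening: 0.318
grip_force: 30.0
at [ 595.  -355.6  124.4] yaw 1.038 d [ 228.  -299.5    2.2] turn 0.673 F [ 1.4 -0.6 -0.9] op 0.318 gf 30.0 t 12.7 q6 -0.1
```

```bash
echo '{"tx":[24,48,72,96,120],"ty":[-32,-64,-96,-128,-160],"tz":[0,0,0,0,0],"turn":[0,0.1,0.2,0.3,0.4],"jaw":[0.1,0.1,0.1,0.1,0.1]}' | python3 steer.py
python3 go.py 453 -7 120 0.365
```

```text
t: 13.12
eef_pos: [515.6, -167.9, 119.0]
tcp_rot: [-3.141, 0.0, 0.633]
ft_force: [0.9, 0.9, -1.1]
opening: 0.313
grip_force: 30.0
at [ 515.6 -167.9  119. ] yaw 0.633 d [  44.6 -166.8   -0.9] turn 0.268 F [ 0.9  0.9 -1.1] op 0.313 gf 30.0 t 13.1 q6 0.5
```

```bash
echo '{"tx":[10,20,31,42,45],"ty":[-38,-76,-114,-152,-167],"tz":[0,0,0,0,0],"turn":[0.1,0.2,0.268,0.268,0.268],"jaw":[0.1,0.1,0.1,0.1,0.1]}' | python3 steer.py
echo '{"tx":[0,0],"ty":[0,0],"tz":[0,0],"turn":[0,0],"jaw":[0.1,0.1]}' | python3 steer.py
python3 - <<'E'
from h import *
snap('wrist','w6.png');P,im,ok=cloud('w6.png');s=env.state()
hsv=cv2.cvtColor(im,cv2.COLOR_RGB2HSV);m=ok&(hsv[...,0]>10)&(hsv[...,0]<25)&(hsv[...,1]>90)&(hsv[...,2]>140);m[:200]=0;m[345:]=0;m[:,:240]=0;m[:,320:]=0
print(np.percentile(P[m][:,2],[5,50,95])-s['eef_pos'][2])
E
python3 go.py 453 -7 11 0.365
```

```text
t: 13.53
eef_pos: [451.2, -5.2, 119.2]
tcp_rot: [-3.14, 0.002, 0.371]
ft_force: [-0.2, -0.1, -0.3]
opening: 0.314
grip_force: 30.0
t: 13.7
eef_pos: [453.8, -7.9, 119.5]
tcp_rot: [3.141, 0.0, 0.372]
ft_force: [0.1, -0.4, -1.4]
opening: 0.31
grip_force: 30.0
[27.75445032 34.41275565 35.66347746]
at [454.3  -8.6 119.5] yaw 0.371 d [ -0.6  -2.  108.5] turn 0.006 F [0.4 0.6 0. ] op 0.314 gf 30.0 t 13.8 q6 1.04
```

```bash
echo '{"tx":[0,0,0,0,0],"ty":[-2,-2,-2,-2,-2],"tz":[40,80,100,106,109],"turn":[0,0,0,0,0],"jaw":[0.1,0.1,0.1,0.1,0.1]}' | python3 steer.py
echo '{"tx":[0,0],"ty":[0,0],"tz":[0,0],"turn":[0,0],"jaw":[0.1,0.1]}' | python3 steer.py
python3 go.py 453 -7 9.5 0.365
```

```text
t: 14.17
eef_pos: [452.9, -7.1, 9.7]
tcp_rot: [-3.14, 0.002, 0.369]
ft_force: [-1.8, 2.4, 12.2]
opening: 0.312
grip_force: 30.0
t: 14.33
eef_pos: [453.9, -6.8, 11.3]
tcp_rot: [3.141, -0.001, 0.369]
ft_force: [0.2, 0.4, -0.1]
opening: 0.313
grip_force: 30.0
at [453.9  -6.8  11.3] yaw 0.369 d [-0.9 -0.2  1.8] turn 0.004 F [ 0.2  0.4 -0.1] op 0.313 gf 30.0 t 14.3 q6 1.04
```

```bash
echo '{"tx":[0,0,0,0,0],"ty":[0,0,0,0,0],"tz":[0,0,0,0,0],"turn":[0,0,0,0,0],"jaw":[0.36,0.4,0.5,0.6,0.6]}' | python3 steer.py
echo '{"tx":[0,0,0,0,0],"ty":[0,0,0,0,0],"tz":[-20,-60,-100,-140,-150],"turn":[0,0,0,0,0],"jaw":[0.6,0.5,0.5,0.5,0.5]}' | python3 steer.py
python3 go.py 543 -318 160 1.035
```

```text
t: 14.75
eef_pos: [453.3, -6.1, 10.9]
tcp_rot: [3.141, -0.0, 0.37]
ft_force: [-0.3, 0.0, 0.1]
opening: 0.559
grip_force: 0.0
t: 15.17
eef_pos: [454.6, -6.1, 165.8]
tcp_rot: [3.138, -0.006, 0.371]
ft_force: [0.2, -1.3, 0.1]
opening: 0.502
grip_force: 0.0
at [454.6  -6.1 165.8] yaw 0.371 d [-30.6 322.7   6.8] turn -0.664 F [ 0.2 -1.3  0.1] op 0.502 gf 0.0 t 15.2 q6 1.04
```

```bash
echo '{"tx":[-4,-8,-12,-16,-20],"ty":[40,80,120,160,200],"tz":[0,0,0,0,0],"turn":[-0.12,-0.24,-0.36,-0.48,-0.6],"jaw":[0.5,0.5,0.5,0.5,0.5]}' | python3 steer.py
python3 go.py 543 -318 160 1.035
```

```text
t: 15.58
eef_pos: [505.5, -196.1, 160.9]
tcp_rot: [3.141, -0.0, 0.963]
ft_force: [0.9, 0.4, 0.3]
opening: 0.501
grip_force: 0.0
at [ 505.5 -196.1  160.9] yaw 0.963 d [-78.7 100.4   0.9] turn -0.072 F [0.9 0.4 0.3] op 0.501 gf 0.0 t 15.6 q6 0.12
```

```bash
echo '{"tx":[-30,-60,-79,-79,-79],"ty":[36,72,100,100,100],"tz":[0,0,0,0,0],"turn":[-0.072,-0.072,-0.072,-0.072,-0.072],"jaw":[0.5,0.5,0.5,0.5,0.5]}' | python3 steer.py
cat > bl.py <<'E'
from h import *; import sys
np.set_printoptions(precision=1,suppress=True)
n,fn=sys.argv[1:3]; snap(n,fn);P,im,ok=cloud(fn)
c=np.array([532.5,-271]); a=1.035; ex=np.array([np.cos(a),np.sin(a)]);ey=np.array([-ex[1],ex[0]])
Q=np.stack([(P[...,:2]-c)@ex,(P[...,:2]-c)@ey,P[...,2]],-1)
for k,y in enumerate((-93,-31,31,93)):
    q=Q[ok&(abs(Q[...,1]-y)<24)&(abs(Q[...,0]-8)<55)&(Q[...,2]>74)&(Q[...,2]<84)]
    if len(q)>10: m=(q.max(0)+q.min(0))/2; print(k,m,q.max(0)-q.min(0),len(q),'world',c+m[0]*ex+m[1]*ey)
E
python3 bl.py wrist w7.png; python3 go.py 543 -318 160 1.035
```

```text
t: 16.0
eef_pos: [541.4, -318.4, 159.9]
tcp_rot: [-3.141, -0.0, 1.026]
ft_force: [-0.8, 1.2, -0.7]
opening: 0.504
grip_force: 0.0
0 [ 31.5 -95.7  80.1] [23.6 24.4  5.8] 792 world [ 630.9 -292.7]
1 [ 32.1 -33.2  80.2] [23.6 24.3  5.9] 797 world [ 577.4 -260.4]
2 [33.3 28.8 80. ] [23.6 24.1  5.5] 795 world [ 524.7 -227.6]
at [ 541.1 -316.7  160. ] yaw 1.028 d [-0.1  2.3 -0. ] turn -0.007 F [-0.4  0.8  0.6] op 0.501 gf 0.0 t 16.1 q6 -0.09
```

View pics/w7.png

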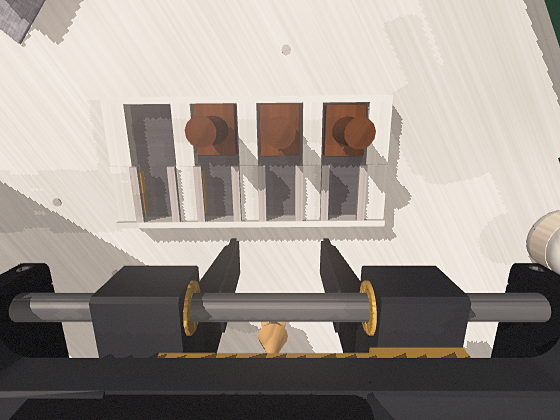

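All three blanks are at the end wall, clear of the lips, with crowns at about (207,130), (280,130) and (357,130). I'll grasp blank 2 first.

```bash
python3 go.py 524.7 -227.6 39 1.035; echo '{"tx":[15,30,45,60,69],"ty":[-15,-30,-44,-58,-59],"tz":[0,0,0,0,0],"turn":[-0.007,-0.007,-0.007,-0.007,-0.007],"jaw":[0.5,0.5,0.5,0.5,0.5]}' | python3 steer.py
echo '{"tx":[0,0],"ty":[0,0],"tz":[0,0],"turn":[0,0],"jaw":[0.5,0.5]}' | python3 steer.py
python3 go.py 524.7 -227.6 39 1.035
```

```text
at [ 541.1 -316.7  160. ] yaw 1.028 d [ 67.8 -59.9 121.1] turn -0.007 F [-0.4  0.8  0.6] op 0.501 gf 0.0 t 16.1 q6 -0.09
t: 16.47
eef_pos: [525.1, -223.4, 161.0]
tcp_rot: [-3.14, -0.0, 1.038]
ft_force: [0.5, 0.6, -0.3]
opening: 0.501
grip_force: 0.0
t: 16.63
eef_pos: [527.1, -226.5, 161.0]
tcp_rot: [3.141, 0.0, 1.037]
ft_force: [0.4, -0.1, 0.6]
opening: 0.499
grip_force: 0.0
at [ 527.1 -226.5  161. ] yaw 1.037 d [ -2.2  -1.6 122. ] turn 0.002 F [ 0.4 -0.1  0.6] op 0.499 gf 0.0 t 16.6 q6 0.01
```

```bash
echo '{"tx":[-2,-2,-2,-2,-2],"ty":[-1.5,-1.5,-1.5,-1.5,-1.5],"tz":[40,80,110,121,121],"turn":[0,0,0,0,0],"jaw":[0.5,0.5,0.5,0.5,0.5]}' | python3 steer.py
echo '{"tx":[0,0,0,0,0],"ty":[0,0,0,0,0],"tz":[0,0,0,0,0],"turn":[0,0,0,0,0],"jaw":[0.1,0.1,0.1,0.1,0.1]}' | python3 steer.py
python3 go.py 524.7 -227.6 39 1.035
```

```text
t: 17.05
eef_pos: [523.5, -228.1, 37.3]
tcp_rot: [-3.137, 0.0, 1.035]
ft_force: [0.0, -0.1, 1.0]
opening: 0.503
grip_force: 0.0
t: 17.47
eef_pos: [524.9, -228.3, 40.9]
tcp_rot: [3.139, 0.0, 1.036]
ft_force: [-1.3, -0.8, 7.7]
opening: 0.225
grip_force: 30.0
at [ 524.9 -228.3   40.9] yaw 1.036 d [ 0.5 -0.5  1.9] turn 0.001 F [-1.3 -0.8  7.7] op 0.225 gf 30.0 t 17.5 q6 0.01
```

```bash
echo '{"tx":[0,0,0,0,0],"ty":[0,0,0,0,0],"tz":[0,-20,-60,-100,-140],"turn":[0,0,0,0,0],"jaw":[0.1,0.1,0.1,0.1,0.1]}' | python3 steer.py
echo '{"tx":[0,0,0,0],"ty":[0,0,0,0],"tz":[-40,-50,-50,-50],"turn":[0,0,0,0],"jaw":[0.1,0.1,0.1,0.1]}' | python3 steer.py
python3 - <<'E'
from h import *
snap('scene','s2.png'); P,im,ok=cloud('s2.png')
E
python3 go.py 426.4 297.7 227 0.4416
```

```text
t: 17.88
eef_pos: [524.0, -227.8, 181.6]
tcp_rot: [-3.141, 0.0, 1.036]
ft_force: [0.1, 0.1, 0.7]
opening: 0.227
grip_force: 30.0
t: 18.22
eef_pos: [524.1, -227.8, 229.5]
tcp_rot: [3.141, 0.0, 1.036]
ft_force: [0.2, 0.3, -1.0]
opening: 0.226
grip_force: 30.0
at [ 523.7 -227.7  228.4] yaw 1.036 d [ 402.3 -351.7    1.9] turn 0.594 F [ 0.8 -0.  -0.9] op 0.23 gf 30.0 t 18.3 q6 0.01
```

```bash
echo '{"tx":[30,60,90,120,150],"ty":[-26,-52,-78,-105,-131],"tz":[0,0,0,0,0],"turn":[0,0,0,0,0],"jaw":[0.1,0.1,0.1,0.1,0.1]}' | python3 steer.py
echo '{"tx":[30,60,90,120,130],"ty":[-26,-52,-78,-105,-114],"tz":[0,0,0,0,0],"turn":[0,0,0,0,0],"jaw":[0.1,0.1,0.1,0.1,0.1]}' | python3 steer.py
python3 go.py 426.4 297.7 227 0.4416
```

```text
t: 18.68
eef_pos: [486.7, -30.5, 227.6]
tcp_rot: [-3.138, 0.001, 1.035]
ft_force: [0.6, -0.4, -0.3]
opening: 0.228
grip_force: 30.0
t: 19.1
eef_pos: [454.4, 141.3, 227.7]
tcp_rot: [-3.138, 0.002, 1.038]
ft_force: [0.4, -0.2, -0.2]
opening: 0.226
grip_force: 30.0
at [454.4 141.3 227.7] yaw 1.038 d [ 120.5 -103.5    0.8] turn 0.596 F [ 0.4 -0.2 -0.2] op 0.226 gf 30.0 t 19.1 q6 0.69
```

```bash
echo '{"tx":[24,48,72,96,118],"ty":[-20,-40,-60,-82,-101],"tz":[0,0,0,0,0],"turn":[0.12,0.24,0.36,0.48,0.596],"jaw":[0.1,0.1,0.1,0.1,0.1]}' | python3 steer.py
echo '{"tx":[0,0],"ty":[0,0],"tz":[0,0],"turn":[0,0],"jaw":[0.1,0.1]}' | python3 steer.py
python3 - <<'E'
from h import *
snap('wrist','w8.png'); P,im,ok=cloud('w8.png')
p=P[ok&(P[...,2]>156)&(P[...,2]<165)&(abs(P[...,0]-410)<100)&(abs(P[...,1]-290)<90)]
print(cv2.minAreaRect(p[:,:2].astype(np.float32)),len(p))
E
python3 go.py 426.4 297.7 194 0.4416
```

```text
t: 19.52
eef_pos: [428.4, 292.1, 227.4]
tcp_rot: [3.141, 0.004, 0.434]
ft_force: [0.6, 0.9, -0.1]
opening: 0.223
grip_force: 30.0
t: 19.68
eef_pos: [428.6, 291.6, 227.5]
tcp_rot: [3.141, 0.004, 0.443]
ft_force: [-0.0, -0.2, -0.6]
opening: 0.226
grip_force: 30.0
((408.58843994140625, 287.6050720214844), (144.00140380859375, 118.30216217041016), 25.144556045532227) 7544
at [429.  290.7 227.8] yaw 0.443 d [ 0.8 -7.4 33.8] turn 0.001 F [ 0.7  0.3 -0.1] op 0.224 gf 30.0 t 19.7 q6 1.6
```

View pics/w8.png

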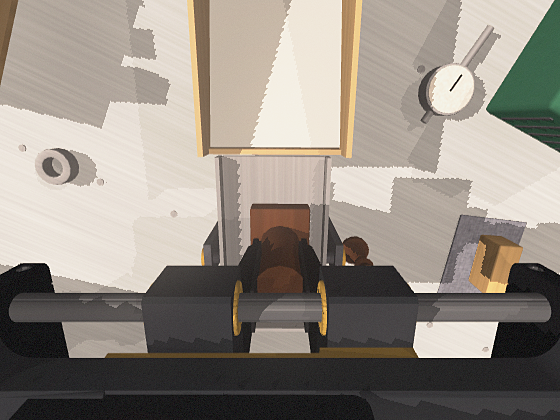

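The wrist view shows the blank's foot at (280,205) over the deck, which spans columns 218-330. The block on the pad, at (497,262), looks shifted, so I'll check it later. Now I'll lower and release the blank.

```bash
echo '{"tx":[0,0,0,0,0],"ty":[-6,-6,-6,-6,-6],"tz":[15,26,30,32,32],"turn":[0,0,0,0,0],"jaw":[0.1,0.1,0.1,0.1,0.1]}' | python3 steer.py
echo '{"tx":[0,0],"ty":[0,0],"tz":[1,2],"turn":[0,0],"jaw":[0.1,0.1]}' | python3 steer.py
python3 go.py 426.4 297.7 194 0.4416
```

```text
t: 20.15
eef_pos: [427.3, 295.4, 197.2]
tcp_rot: [3.141, 0.001, 0.439]
ft_force: [-0.1, -0.1, 0.3]
opening: 0.228
grip_force: 30.0
t: 20.32
eef_pos: [427.5, 296.0, 196.0]
tcp_rot: [3.142, -0.001, 0.439]
ft_force: [0.1, -0.4, -0.2]
opening: 0.229
grip_force: 30.0
at [427.5 296.  196. ] yaw 0.439 d [-0.3 -2.   2. ] turn -0.002 F [ 0.1 -0.4 -0.2] op 0.229 gf 30.0 t 20.3 q6 1.61
```

```bash
echo '{"tx":[0,0,0,0,0],"ty":[-1,-1,-1,-1,-1],"tz":[1.5,1.5,1.5,1.5,1.5],"turn":[0,0,0,0,0],"jaw":[0.1,0.23,0.3,0.5,0.5]}' | python3 steer.py
echo '{"tx":[0,0,0,0,0],"ty":[0,0,0,0,0],"tz":[0,0,0,0,0],"turn":[0,0,0,0,0],"jaw":[0.5,0.5,0.5,0.5,0.5]}' | python3 steer.py
echo '{"tx":[0,0,0,0,0],"ty":[0,0,0,0,0],"tz":[0,0,0,0,0],"turn":[0,0,0,0,0],"jaw":[0.5,0.5,0.5,0.5,0.5]}' | python3 steer.py
echo '{"tx":[0,0,0,0,0],"ty":[0,0,0,0,0],"tz":[0,0,0,0,0],"turn":[0,0,0,0,0],"jaw":[0.5,0.5,0.5,0.5,0.5]}' | python3 steer.py
python3 -c "
from h import *
snap('side','d1.png');snap('wrist','w9.png')
a=load('d1.png')[0];b=load('w9.png')[0]
cv2.imwrite('pics/d1w9.png',np.hstack([a,b])[:,:,::-1][::1,::1] if 0 else cv2.resize(np.hstack([a,b])[:,:,::-1],(800,300),interpolation=cv2.INTER_AREA))"
```

```text
t: 20.73
eef_pos: [426.8, 297.2, 194.3]
tcp_rot: [3.142, -0.0, 0.44]
ft_force: [-0.1, -0.4, 0.3]
opening: 0.382
grip_force: 0.0
t: 21.15
eef_pos: [426.7, 297.1, 194.1]
tcp_rot: [3.141, -0.0, 0.44]
ft_force: [-0.5, 1.0, -0.1]
opening: 0.499
grip_force: 0.0
t: 21.57
eef_pos: [426.7, 297.1, 194.1]
tcp_rot: [3.141, -0.0, 0.44]
ft_force: [0.6, 0.4, -0.4]
opening: 0.5
grip_force: 0.0
t: 21.98
eef_pos: [426.7, 297.1, 194.1]
tcp_rot: [3.141, 0.0, 0.44]
ft_force: [0.6, 0.1, 0.1]
opening: 0.498
grip_force: 0.0
```

View pics/d1w9.png

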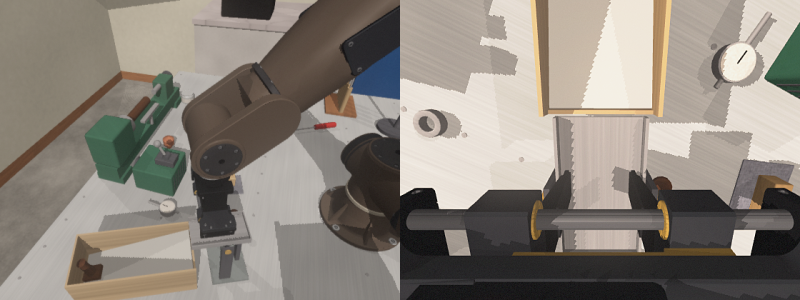

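Blank 2 is in the catch tray, in the left panel at (88,270), and the rocker is level and empty. I'll fetch blank 1 next.

```bash
echo '{"tx":[0,-10,-20,-30,-40],"ty":[0,30,70,110,150],"tz":[-33,-45,-45,-45,-45],"turn":[0,-0.1,-0.22,-0.34,-0.46],"jaw":[0.5,0.5,0.5,0.5,0.5]}' | python3 steer.py
python3 go.py 577.4 -260.4 160 1.035
```

```text
t: 22.5
eef_pos: [451.9, 156.7, 239.5]
tcp_rot: [3.141, -0.001, 0.872]
ft_force: [0.6, -0.0, 0.4]
opening: 0.502
grip_force: 0.0
at [451.9 156.7 239.5] yaw 0.872 d [-238.6  364.4   79.5] turn -0.163 F [ 0.6 -0.   0.4] op 0.502 gf 0.0 t 22.5 q6 0.89
```

```bash
echo '{"tx":[-22,-44,-66,-88,-110],"ty":[33,66,99,132,165],"tz":[0,0,0,0,0],"turn":[0,0,0,0,0],"jaw":[0.5,0.5,0.5,0.5,0.5]}' | python3 steer.py
echo '{"tx":[-22,-44,-66,-88,-110],"ty":[33,66,99,132,165],"tz":[0,10,30,50,70],"turn":[-0.08,-0.163,-0.163,-0.163,-0.163],"jaw":[0.5,0.5,0.5,0.5,0.5]}' | python3 steer.py
echo '{"tx":[0,0],"ty":[0,0],"tz":[0,0],"turn":[0,0],"jaw":[0.5,0.5]}' | python3 steer.py
python3 go.py 577.4 -260.4 39.5 1.035
```

```text
t: 22.92
eef_pos: [506.4, -34.7, 239.3]
tcp_rot: [3.141, -0.0, 0.865]
ft_force: [0.8, 0.4, 0.5]
opening: 0.497
grip_force: 0.0
t: 23.33
eef_pos: [558.7, -218.4, 172.1]
tcp_rot: [3.141, 0.0, 1.028]
ft_force: [0.2, 0.8, 1.1]
opening: 0.505
grip_force: 0.0
t: 23.5
eef_pos: [558.1, -217.8, 171.2]
tcp_rot: [-3.139, 0.0, 1.026]
ft_force: [0.2, -0.0, 0.1]
opening: 0.501
grip_force: 0.0
at [ 558.1 -217.8  171.2] yaw 1.026 d [-26.4  39.  131.6] turn -0.009 F [ 0.2 -0.   0.1] op 0.501 gf 0.0 t 23.5 q6 0.06
```

```bash
echo '{"tx":[-26,-26,-26,-26,-26],"ty":[39,39,39,39,39],"tz":[10,40,60,60,60],"turn":[-0.009,-0.009,-0.009,-0.009,-0.009],"jaw":[0.5,0.5,0.5,0.5,0.5]}' | python3 steer.py
python3 bl.py wrist w10.png; python3 go.py 577.4 -260.4 39.5 1.035
```

```text
t: 23.92
eef_pos: [578.4, -257.7, 113.2]
tcp_rot: [-3.14, 0.0, 1.038]
ft_force: [0.3, 0.2, 1.1]
opening: 0.501
grip_force: 0.0
0 [ 31.2 -95.7  78.5] [25.  25.3  8.5] 941 world [ 630.7 -293. ]
1 [ 32.4 -33.1  78.3] [24.9 23.9  8.5] 919 world [ 577.5 -260. ]
at [ 578.9 -258.   114.3] yaw 1.038 d [-2.9 -0.2 74.8] turn 0.003 F [-0.5 -0.1  1.3] op 0.5 gf 0.0 t 24.0 q6 0.01
```

```bash
echo '{"tx":[-2.5,-2.5,-2.5,-2.5,-2.5],"ty":[0,0,0,0,0],"tz":[35,65,75,75,75],"turn":[0,0,0,0,0],"jaw":[0.5,0.5,0.5,0.5,0.5]}' | python3 steer.py
echo '{"tx":[0,0,0,0,0],"ty":[0,0,0,0,0],"tz":[0,0,0,0,0],"turn":[0,0,0,0,0],"jaw":[0.1,0.1,0.1,0.1,0.1]}' | python3 steer.py
python3 go.py 577.4 -260.4 39.5 1.035
echo '{"tx":[0,0,0,0,0],"ty":[0,0,0,0,0],"tz":[0,-20,-60,-100,-140],"turn":[0,0,0,0,0],"jaw":[0.1,0.1,0.1,0.1,0.1]}' | python3 steer.py
echo '{"tx":[0,0,0,0],"ty":[0,0,0,0],"tz":[-40,-49,-49,-49],"turn":[0,0,0,0],"jaw":[0.1,0.1,0.1,0.1]}' | python3 steer.py
python3 go.py 428 298 227 0.4416
```

```text
t: 24.38
eef_pos: [578.0, -260.8, 39.5]
tcp_rot: [3.14, 0.0, 1.038]
ft_force: [-0.7, -0.1, 0.7]
opening: 0.497
grip_force: 0.0
t: 24.8
eef_pos: [577.6, -261.1, 38.9]
tcp_rot: [3.14, 0.0, 1.037]
ft_force: [-1.6, 1.9, 4.3]
opening: 0.227
grip_force: 50.8
at [ 577.6 -261.1   38.9] yaw 1.037 d [ 0.5 -0.5 -0.6] turn 0.002 F [-1.6  1.9  4.3] op 0.227 gf 50.8 t 24.8 q6 0.0
t: 25.22
eef_pos: [576.9, -260.7, 179.5]
tcp_rot: [-3.141, 0.0, 1.037]
ft_force: [0.0, 0.0, -0.5]
opening: 0.225
grip_force: 50.8
t: 25.55
eef_pos: [576.9, -260.7, 226.4]
tcp_rot: [-3.142, 0.0, 1.037]
ft_force: [-0.9, 0.2, -0.7]
opening: 0.224
grip_force: 50.8
at [ 576.9 -260.7  226.4] yaw 1.037 d [ 405.4 -412.3   -0.6] turn 0.596 F [-0.9  0.2 -0.7] op 0.224 gf 50.8 t 25.6 q6 0.0
```

```bash
echo '{"tx":[28,56,84,112,140],"ty":[-29,-58,-87,-116,-145],"tz":[0,0,0,0,0],"turn":[0,0,0,0,0],"jaw":[0.1,0.1,0.1,0.1,0.1]}' | python3 steer.py
echo '{"tx":[28,56,84,112,140],"ty":[-29,-58,-87,-116,-145],"tz":[0,0,0,0,0],"turn":[0,0,0,0,0],"jaw":[0.1,0.1,0.1,0.1,0.1]}' | python3 steer.py
echo '{"tx":[0,0],"ty":[0,0],"tz":[0,0],"turn":[0,0],"jaw":[0.1,0.1]}' | python3 steer.py
python3 go.py 428 298 227 0.4416
```

```text
t: 25.97
eef_pos: [521.9, -64.9, 224.5]
tcp_rot: [-3.138, 0.001, 1.037]
ft_force: [0.6, 1.0, -0.6]
opening: 0.229
grip_force: 50.8
t: 26.38
eef_pos: [468.2, 129.2, 224.8]
tcp_rot: [-3.139, 0.002, 1.037]
ft_force: [0.8, -0.1, -0.5]
opening: 0.224
grip_force: 50.8
t: 26.55
eef_pos: [468.6, 129.3, 225.1]
tcp_rot: [-3.139, 0.002, 1.041]
ft_force: [1.3, 0.8, -0.6]
opening: 0.222
grip_force: 50.8
at [468.6 129.3 225.1] yaw 1.041 d [ 125.1 -120.3   -1.9] turn 0.6 F [ 1.3  0.8 -0.6] op 0.222 gf 50.8 t 26.6 q6 0.66
```

```bash
echo '{"tx":[25,50,75,100,125],"ty":[-24,-48,-72,-96,-120],"tz":[-2,-2,-2,-2,-2],"turn":[0.12,0.24,0.36,0.48,0.6],"jaw":[0.1,0.1,0.1,0.1,0.1]}' | python3 steer.py
echo '{"tx":[0,0,0],"ty":[0,0,0],"tz":[0,0,0],"turn":[0,0,0],"jaw":[0.1,0.1,0.1]}' | python3 steer.py
python3 go.py 427 297.5 194 0.4416
```

```text
t: 26.97
eef_pos: [430.8, 293.7, 227.4]
tcp_rot: [3.141, 0.002, 0.455]
ft_force: [0.6, -0.6, 0.0]
opening: 0.226
grip_force: 50.8
t: 27.22
eef_pos: [431.2, 292.5, 227.7]
tcp_rot: [3.141, 0.002, 0.465]
ft_force: [-0.5, -1.6, 0.7]
opening: 0.224
grip_force: 50.8
at [431.2 292.5 227.7] yaw 0.465 d [-1.4 -6.4 33.7] turn 0.023 F [-0.5 -1.6  0.7] op 0.224 gf 50.8 t 27.2 q6 1.58
```

```bash
echo '{"tx":[-1,-1,-1,-1,-1],"ty":[-6,-6,-6,-6,-6],"tz":[15,26,30,32,32],"turn":[0.02,0.02,0.02,0.02,0.02],"jaw":[0.1,0.1,0.1,0.1,0.1]}' | python3 steer.py
echo '{"tx":[0,0],"ty":[0,0],"tz":[1,1],"turn":[0,0],"jaw":[0.1,0.1]}' | python3 steer.py
python3 go.py 427 297.5 193 0.4416
```

```text
t: 27.63
eef_pos: [427.8, 297.6, 196.6]
tcp_rot: [3.141, 0.001, 0.442]
ft_force: [0.8, -0.2, 0.1]
opening: 0.227
grip_force: 50.8
t: 27.8
eef_pos: [427.7, 298.3, 196.2]
tcp_rot: [3.141, -0.001, 0.443]
ft_force: [1.0, 0.6, -0.6]
opening: 0.224
grip_force: 50.8
at [427.7 298.3 196.2] yaw 0.443 d [-0.9  0.5  3.2] turn 0.001 F [ 1.   0.6 -0.6] op 0.224 gf 50.8 t 27.8 q6 1.61
```

```bash
echo '{"tx":[0,0,0,0,0],"ty":[0,0,0,0,0],"tz":[1,2.5,2.5,2.5,2.5],"turn":[0,0,0,0,0],"jaw":[0.1,0.1,0.23,0.3,0.5]}' | python3 steer.py
echo '{"tx":[0,0,0,0,0],"ty":[0,0,0,0,0],"tz":[0,0,0,0,0],"turn":[0,0,0,0,0],"jaw":[0.5,0.5,0.5,0.5,0.5]}' | python3 steer.py
echo '{"tx":[0,0,0,0,0],"ty":[0,0,0,0,0],"tz":[0,0,0,0,0],"turn":[0,0,0,0,0],"jaw":[0.5,0.5,0.5,0.5,0.5]}' | python3 steer.py
echo '{"tx":[0,0,0,0,0],"ty":[0,0,0,0,0],"tz":[0,0,0,0,0],"turn":[0,0,0,0,0],"jaw":[0.5,0.5,0.5,0.5,0.5]}' | python3 steer.py
python3 - <<'E'
from h import *
np.set_printoptions(precision=1,suppress=True)
snap('wrist','w11.png'); P,im,ok=cloud('w11.png'); 
for a in (0,20,40,55):
    q=np.array([426.4,297.7])+a*np.array([.904,.427]); m=ok&(np.hypot(P[...,0]-q[0],P[...,1]-q[1])<6); print(a,np.median(P[m][:,2]) if m.any() else None)
b=P[ok&(P[...,2]>38)&(P[...,2]<50)&(abs(P[...,0]-456)<90)&(abs(P[...,1]+10)<70)]; print('block',cv2.minAreaRect(b[:,:2].astype(np.float32)) if len(b) else None)
E
```

```text
t: 28.22
eef_pos: [427.3, 298.7, 193.4]
tcp_rot: [3.142, -0.0, 0.443]
ft_force: [0.1, -1.0, -0.2]
opening: 0.317
grip_force: 0.0
t: 28.63
eef_pos: [427.3, 298.6, 193.3]
tcp_rot: [3.141, -0.0, 0.443]
ft_force: [-0.4, 0.5, -0.3]
opening: 0.499
grip_force: 0.0
t: 29.05
eef_pos: [427.3, 298.6, 193.3]
tcp_rot: [3.141, 0.0, 0.443]
ft_force: [-0.0, 0.2, 0.7]
opening: 0.498
grip_force: 0.0
t: 29.47
eef_pos: [427.3, 298.6, 193.3]
tcp_rot: [3.141, -0.0, 0.443]
ft_force: [-0.1, 0.3, -0.1]
opening: 0.499
grip_force: 0.0
0 162.21343860494352
20 163.56610924370742
40 162.08849713709074
55 77.76289153922352
block ((483.3428955078125, 5.132686614990234), (8.659616470336914, 32.165191650390625), 15.19839859008789)
```

The deck is empty and level again, and the block's visible end is where I left it. Now for blank 0.

```bash
echo '{"tx":[0,-5,-10,-15,-20],"ty":[0,30,70,110,150],"tz":[-33,-45,-45,-45,-45],"turn":[0,-0.1,-0.22,-0.34,-0.46],"jaw":[0.5,0.5,0.5,0.5,0.5]}' | python3 steer.py
echo '{"tx":[-18,-36,-54,-72,-90],"ty":[35,70,105,140,175],"tz":[0,0,0,0,0],"turn":[-0.12,-0.13,-0.13,-0.13,-0.13],"jaw":[0.5,0.5,0.5,0.5,0.5]}' | python3 steer.py
python3 go.py 630.8 -293 160 1.035
```

```text
t: 29.93
eef_pos: [470.6, 163.5, 238.7]
tcp_rot: [3.141, -0.001, 0.879]
ft_force: [0.5, -0.0, 0.5]
opening: 0.5
grip_force: 0.0
t: 30.35
eef_pos: [547.0, -18.7, 238.5]
tcp_rot: [3.141, -0.0, 1.002]
ft_force: [-0.1, 0.7, 0.6]
opening: 0.498
grip_force: 0.0
at [547.  -18.7 238.5] yaw 1.002 d [-186.1  218.3   78.5] turn -0.033 F [-0.1  0.7  0.6] op 0.498 gf 0.0 t 30.4 q6 0.41
```

```bash
echo '{"tx":[-27,-54,-81,-108,-135],"ty":[31,62,93,124,155],"tz":[0,0,20,40,60],"turn":[0,0,0,0,0],"jaw":[0.5,0.5,0.5,0.5,0.5]}' | python3 steer.py
echo '{"tx":[-26,-48,-48,-48],"ty":[30,60,60,60],"tz":[10,20,20,20],"turn":[-0.03,-0.03,-0.03,-0.03],"jaw":[0.5,0.5,0.5,0.5]}' | python3 steer.py
python3 go.py 630.8 -293 115 1.035
```

```text
t: 30.77
eef_pos: [601.7, -205.4, 183.1]
tcp_rot: [3.141, -0.0, 1.002]
ft_force: [0.7, -0.1, 0.5]
opening: 0.506
grip_force: 0.0
t: 31.1
eef_pos: [625.8, -277.7, 162.1]
tcp_rot: [-3.14, 0.0, 1.03]
ft_force: [-0.9, 0.9, -0.1]
opening: 0.497
grip_force: 0.0
at [ 625.8 -277.7  162.1] yaw 1.03 d [-10.6  12.3  47. ] turn -0.005 F [-0.9  0.9 -0.1] op 0.497 gf 0.0 t 31.1 q6 0.03
```

```bash
echo '{"tx":[-10.5,-10.5,-10.5,-10.5],"ty":[12,12,12,12],"tz":[20,47,47,47],"turn":[0,0,0,0],"jaw":[0.5,0.5,0.5,0.5]}' | python3 steer.py
python3 bl.py wrist w12.png; python3 go.py 630.8 -293 39.5 1.035
```

```text
t: 31.43
eef_pos: [630.6, -289.9, 116.5]
tcp_rot: [-3.139, -0.0, 1.033]
ft_force: [1.0, -0.9, 0.6]
opening: 0.497
grip_force: 0.0
0 [ 31.5 -95.8  78.4] [24.6 24.2  8.6] 899 world [ 630.9 -292.8]
at [ 631.3 -290.3  117.8] yaw 1.033 d [-2.6  0.9 78.3] turn -0.002 F [ 0.4 -0.5  0.5] op 0.499 gf 0.0 t 31.5 q6 0.01
```

```bash
echo '{"tx":[-2,-2,-2,-2,-2],"ty":[1,1,1,1,1],"tz":[35,65,78,78,78],"turn":[0,0,0,0,0],"jaw":[0.5,0.5,0.5,0.5,0.5]}' | python3 steer.py
echo '{"tx":[0,0,0,0,0],"ty":[0,0,0,0,0],"tz":[0,0,0,0,0],"turn":[0,0,0,0,0],"jaw":[0.1,0.1,0.1,0.1,0.1]}' | python3 steer.py
python3 go.py 630.9 -292.8 39.5 1.035
echo '{"tx":[0,0,0,0,0],"ty":[0,0,0,0,0],"tz":[0,-20,-60,-100,-140],"turn":[0,0,0,0,0],"jaw":[0.1,0.1,0.1,0.1,0.1]}' | python3 steer.py
echo '{"tx":[0,0,0,0],"ty":[0,0,0,0],"tz":[-40,-49,-49,-49],"turn":[0,0,0,0],"jaw":[0.1,0.1,0.1,0.1]}' | python3 steer.py
python3 go.py 428 298 227 0.4416
```

```text
t: 31.9
eef_pos: [631.6, -293.4, 40.1]
tcp_rot: [3.141, 0.0, 1.033]
ft_force: [0.8, 0.8, -0.2]
opening: 0.498
grip_force: 0.0
t: 32.32
eef_pos: [631.2, -293.7, 39.5]
tcp_rot: [3.14, 0.0, 1.032]
ft_force: [-0.4, 0.9, 5.2]
opening: 0.223
grip_force: 30.0
at [ 631.2 -293.7   39.5] yaw 1.032 d [ 0.6 -0.7 -0. ] turn -0.003 F [-0.4  0.9  5.2] op 0.223 gf 30.0 t 32.3 q6 0.01
t: 32.73
eef_pos: [630.6, -293.3, 180.0]
tcp_rot: [-3.14, 0.0, 1.032]
ft_force: [0.7, 0.3, 0.2]
opening: 0.225
grip_force: 30.0
t: 33.07
eef_pos: [630.6, -293.3, 227.0]
tcp_rot: [-3.141, 0.0, 1.032]
ft_force: [0.1, 0.9, -1.0]
opening: 0.225
grip_force: 30.0
at [ 630.6 -293.3  227. ] yaw 1.032 d [ 4.038e+02 -4.771e+02  2.000e-01] turn 0.591 F [ 0.1  0.9 -1. ] op 0.225 gf 30.0 t 33.1 q6 0.01
```

```bash
echo '{"tx":[26,52,78,104,130],"ty":[-31,-62,-93,-124,-155],"tz":[0,0,0,0,0],"turn":[0,0,0,0,0],"jaw":[0.1,0.1,0.1,0.1,0.1]}' | python3 steer.py
echo '{"tx":[26,52,78,104,130],"ty":[-31,-62,-93,-124,-155],"tz":[0,0,0,0,0],"turn":[0,0,0,0,0],"jaw":[0.1,0.1,0.1,0.1,0.1]}' | python3 steer.py
echo '{"tx":[20,40,40,40],"ty":[-24,-46,-46,-46],"tz":[0,0,0,0],"turn":[0,0,0,0],"jaw":[0.1,0.1,0.1,0.1]}' | python3 steer.py
python3 go.py 428 298 227 0.4416
```

```text
t: 33.48
eef_pos: [562.7, -100.7, 225.1]
tcp_rot: [-3.138, 0.001, 1.032]
ft_force: [-0.2, 0.5, -0.3]
opening: 0.227
grip_force: 30.0
t: 33.9
eef_pos: [496.2, 90.2, 225.5]
tcp_rot: [-3.138, 0.002, 1.032]
ft_force: [2.2, -0.2, -0.2]
opening: 0.227
grip_force: 30.0
t: 34.23
eef_pos: [477.9, 147.6, 225.8]
tcp_rot: [-3.139, 0.002, 1.035]
ft_force: [0.3, 0.6, -0.6]
opening: 0.225
grip_force: 30.0
at [477.9 147.6 225.8] yaw 1.035 d [ 103.8 -119.7   -1.1] turn 0.594 F [ 0.3  0.6 -0.6] op 0.225 gf 30.0 t 34.2 q6 0.7
```

```bash
echo '{"tx":[20,40,60,80,101],"ty":[-24,-48,-72,-96,-119],"tz":[-1,-1,-1,-1,-1],"turn":[0.12,0.24,0.36,0.48,0.594],"jaw":[0.1,0.1,0.1,0.1,0.1]}' | python3 steer.py
echo '{"tx":[0,0,0],"ty":[0,0,0],"tz":[0,0,0],"turn":[0,0,0],"jaw":[0.1,0.1,0.1]}' | python3 steer.py
python3 go.py 427.5 298 194 0.4416
```

```text
t: 34.65
eef_pos: [428.3, 294.4, 227.3]
tcp_rot: [3.141, 0.002, 0.431]
ft_force: [1.3, 0.2, 0.3]
opening: 0.226
grip_force: 30.0
t: 34.9
eef_pos: [428.9, 293.3, 227.6]
tcp_rot: [3.141, 0.002, 0.44]
ft_force: [0.0, -0.8, -0.2]
opening: 0.228
grip_force: 30.0
at [428.9 293.3 227.6] yaw 0.44 d [ 0.8 -4.9 33.6] turn -0.002 F [ 0.  -0.8 -0.2] op 0.228 gf 30.0 t 34.9 q6 1.6
```

```bash
echo '{"tx":[0,0,0,0,0],"ty":[-5,-5,-5,-5,-5],"tz":[15,26,30,32,32],"turn":[0,0,0,0,0],"jaw":[0.1,0.1,0.1,0.1,0.1]}' | python3 steer.py
echo '{"tx":[0,0],"ty":[0,0],"tz":[1,1],"turn":[0,0],"jaw":[0.1,0.1]}' | python3 steer.py
python3 go.py 427 297.5 193.5 0.4416
```

```text
t: 35.32
eef_pos: [427.0, 298.0, 196.4]
tcp_rot: [3.141, 0.001, 0.438]
ft_force: [0.2, 0.4, -0.1]
opening: 0.227
grip_force: 30.0
t: 35.48
eef_pos: [426.9, 298.6, 196.0]
tcp_rot: [3.142, -0.001, 0.438]
ft_force: [-0.1, 0.0, -1.0]
opening: 0.227
grip_force: 30.0
at [426.9 298.6 196. ] yaw 0.438 d [-0.4  1.1  2.5] turn -0.003 F [-0.1  0.  -1. ] op 0.227 gf 30.0 t 35.5 q6 1.62
```

After releasing, I'll lift away and move the arm clear so the cameras can check the result.

```bash
echo '{"tx":[0,0,0,0,0],"ty":[0,0,0,0,0],"tz":[1,2,2,2,2],"turn":[0,0,0,0,0],"jaw":[0.1,0.1,0.23,0.3,0.5]}' | python3 steer.py
echo '{"tx":[0,0,0,0,0],"ty":[0,0,0,0,0],"tz":[0,0,0,0,0],"turn":[0,0,0,0,0],"jaw":[0.5,0.5,0.5,0.5,0.5]}' | python3 steer.py
echo '{"tx":[0,0,0,0,0],"ty":[0,0,0,0,0],"tz":[0,0,0,0,0],"turn":[0,0,0,0,0],"jaw":[0.5,0.5,0.5,0.5,0.5]}' | python3 steer.py
echo '{"tx":[0,0,0,0,0],"ty":[0,0,0,0,0],"tz":[0,0,0,0,0],"turn":[0,0,0,0,0],"jaw":[0.5,0.5,0.5,0.5,0.5]}' | python3 steer.py
echo '{"tx":[0,-5,-10,-15,-20],"ty":[0,30,60,95,130],"tz":[-33,-65,-85,-85,-85],"turn":[0,0,0,0,0],"jaw":[0.5,0.5,0.5,0.5,0.5]}' | python3 steer.py
echo '{"tx":[-5,-10,-15,-20,-25],"ty":[38,76,114,152,190],"tz":[0,0,0,0,0],"turn":[0,0,0,0,0],"jaw":[0.5,0.5,0.5,0.5,0.5]}' | python3 steer.py
echo '{"tx":[0,0,0],"ty":[0,0,0],"tz":[0,0,0],"turn":[0,0,0],"jaw":[0.5,0.5,0.5]}' | python3 steer.py
python3 -c "
from h import *
snap('side','d2.png');snap('scene','s3.png')
a=load('d2.png')[0];b=load('s3.png')[0]
cv2.imwrite('pics/end.png',cv2.resize(np.hstack([a,b])[:,:,::-1],(800,300),interpolation=cv2.INTER_AREA))
for n in ('d2.png','s3.png'):
    P,im,ok=cloud(n)
    k=P[ok&(P[...,2]>36)&(P[...,2]<50)&(abs(P[...,0]-456)<80)&(abs(P[...,1]+10)<60)]; print('block',cv2.minAreaRect(k[:,:2].astype(np.float32)) if len(k)>10 else None,len(k))
    q=P[ok&(P[...,2]>155)&(P[...,2]<195)&(P[...,0]>610)&(P[...,0]<740)&(abs(P[...,1]-38)<40)]; print('ball',q.mean(0) if len(q) else 0)
"
```

```text
t: 35.9
eef_pos: [426.6, 298.9, 193.8]
tcp_rot: [3.141, -0.0, 0.439]
ft_force: [-0.3, 0.2, -0.5]
opening: 0.315
grip_force: 0.0
t: 36.32
eef_pos: [426.6, 298.9, 193.7]
tcp_rot: [3.141, -0.0, 0.438]
ft_force: [0.5, 0.5, -0.9]
opening: 0.497
grip_force: 0.0
t: 36.73
eef_pos: [426.6, 298.9, 193.6]
tcp_rot: [3.142, 0.0, 0.438]
ft_force: [0.1, -0.6, 0.4]
opening: 0.497
grip_force: 0.0
t: 37.15
eef_pos: [426.6, 298.8, 193.6]
tcp_rot: [3.141, 0.0, 0.438]
ft_force: [0.3, 0.3, -0.0]
opening: 0.5
grip_force: 0.0
t: 37.57
eef_pos: [464.1, 171.6, 280.1]
tcp_rot: [3.141, -0.003, 0.44]
ft_force: [0.0, 1.0, -0.1]
opening: 0.501
grip_force: 0.0
t: 37.98
eef_pos: [521.9, -11.9, 278.9]
tcp_rot: [3.141, -0.0, 0.438]
ft_force: [1.6, 1.2, 0.1]
opening: 0.502
grip_force: 0.0
t: 38.23
eef_pos: [521.4, -9.8, 278.5]
tcp_rot: [-3.141, 0.0, 0.438]
ft_force: [0.6, 0.1, 0.1]
opening: 0.501
grip_force: 0.0
block ((451.8138732910156, -5.405948638916016), (69.29846954345703, 34.07902145385742), 19.231645584106445) 275
ball [679.68944674  44.63992066 176.50192071]
block ((453.31390380859375, -6.8221435546875), (70.16925048828125, 31.0952205657959), 19.800748825073242) 257
ball [688.21263261  35.94164567 181.1438974 ]
```

View pics/end.png

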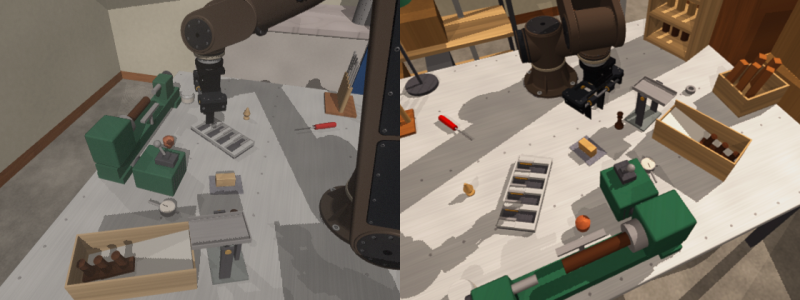

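The final views show three blanks in the catch tray ((105,260) in the left panel, (722,140) in the right). The rack is empty, the rocker is level, the block is on its pad at (453,-7) and the toggle is off.

```bash
python3 -c "
from cell import env, eyes, ticket
print(env.state()['qvel'].round(3)); print(ticket.job_done())"
```

```text
[ 0.009 -0.002 -0.001 -0.001 -0.002 -0.002]
the job is handed in; nothing more can be done
None
```

The job is handed in after about 38 s on the robot's clock; in the last pictures the lathe was off, all three blanks (slot 3 started empty) were in the catch tray via the rocker, the rocker was level, the block was on its pad and the bystanders looked undisturbed, though hand-in printed no verdict.

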